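# Load the autosampler deck for the next run

### The job

Load the autosampler's deck for the next run: stand the amber bottle with the red cap in the red cup and the small clear bottle with the bright blue cap (not the larger ones at the back) in the blue cup, seat the blue vial rack lengthwise between the white corner brackets, and the small filter carton lengthwise between the yellow ones. Each must stand upright and fully down in its own holder; set the bottles down without dropping or tipping them, and leave the dark-capped jar and the timer standing where they are.

Things in the scene. Friction and masses are not known exactly. Their poses are not given: they have to be found in the camera images.
- bottle_amber: Amber-brown bottle with a red screw cap and white label: round, 60 mm in diameter, 122 mm high, about 0.3 kg; the cap is 46 mm in diameter from 100 mm up. Grip from above across the body, tool point about 76 mm above its underside, so that the cap clears the gripper's palm.. Origin: centre of the underside; z up.
- bottle_blue: Small clear bottle with a bright blue screw cap, on the open bench to the right of the deck (larger ones at the back left are clutter): round, 56 mm in diameter, 111 mm high, about 0.24 kg; cap 43 mm in diameter from 89 mm up. Grip from above across the body, tool point about 66 mm above its underside, so that the cap clears the gripper's palm.. Origin: centre of the underside; z up.
- vial_rack: Blue rack of small coloured-cap vials (the vials are fixed in it): 64 (x) x 120 (y) mm, rack plates up to 24 mm, vial caps up to 37 mm high, 0.16 kg. Grip from above across the 64 mm width, mid-length, tool point 24 mm above its underside. Origin: centre of the underside; y along the length; the two ends are interchangeable.
- filter_carton: Small closed white carton with a dark band: 51 (x) x 76 (y) x 45 mm high. Grip from above across the 51 mm width, at the middle of the length, tool point about 28 mm above its underside. Origin: centre of the underside; y along the length; the two ends are interchangeable.
- nest_red: Fixed; place and yaw vary. Dark tile 106 x 146 x 6 mm (x, y, z) on the deck; origin: centre of its underside, 0.008 m above the bench. On it, centred, a red round cup, open above, for the amber bottle: bore 70 mm, flared to about 80 mm at the rim; floor 8 mm above the origin (0.016 m above the bench), rim 23 mm above the origin.
- nest_blue: Fixed; place and yaw vary. Dark tile 106 x 146 x 6 mm (x, y, z) on the deck; origin: centre of its underside, 0.008 m above the bench. On it, centred, a blue round cup, open above, for the blue-capped bottle: bore 66 mm, flared to about 76 mm at the rim; floor 8 mm above the origin (0.016 m above the bench), rim 23 mm above the origin.
- nest_rack: Fixed; place and yaw vary. Dark tile 106 x 146 x 6 mm (x, y, z) on the deck; origin: centre of its underside, 0.008 m above the bench. On it, centred, four white corner brackets for the vial rack: 74 (x) x 130 (y) mm inside, with outward-leaning lips; black floor 8 mm above the origin (0.016 m above the bench), lips to 21 mm. Long sides open for 85 mm mid-length for the fingers. y: lengthwise.
- nest_carton: Fixed; place and yaw vary. Dark tile 106 x 146 x 6 mm (x, y, z) on the deck; origin: centre of its underside, 0.008 m above the bench. On it, centred, four yellow corner brackets for the filter carton: 61 (x) x 86 (y) mm inside, with outward-leaning lips; black floor 8 mm above the origin (0.016 m above the bench), lips to 21 mm. Long sides open for 60 mm mid-length for the fingers. y: lengthwise.
- reagent_jar: Bystander, not part of the load: white plastic jar with a dark navy cap, 64 mm in diameter, 113 mm high, loose, standing among the things on the bench. Origin: centre of the underside.
- timer: Bystander, not part of the load: small pale lab timer with coloured buttons, 64 x 64 x 20 mm, loose, lying flat on the bench. Origin: centre of the underside.
Things that resemble listed ones, but are neither listed nor needed, are in the scene too. What is shaped like the bottle_blue but pink is not meant.

How it is judged:
By the outcome, as a careful person would: the job done as asked, in the order asked, and still so for the second after the job is handed in, with the robot touching nothing.
It also fails if it takes over 104 s, if anything falls off the work surface, if the arm or the gripper's body presses on something with over 40 N, if the wrist force passes 120 N, or if a joint passes its speed limit or range.

### The arm

A 6-joint arm with a two-finger parallel gripper is mounted at the origin on a cart in front of the work surface, level with it; the furniture and walls round the work are solid. World frame = base frame: x ahead of the robot, y to its left, z up, the work surface at z = 0. Lengths are in mm, angles in rad, forces in N, time in s.
With the tool pointing down it reaches from about 350 to 925 mm from the base axis. Payload 6.4 kg.
Tool frame: the origin (TCP) lies between the finger pads, 19 mm behind the fingertips; this is the grasp point; z points along the fingers, y is the line along which they close (so a half turn about z gives the same grasp; the last joint's range is limited). The gripper opens to 85 mm and grips with 20 to 120 N. Pads are 22 mm wide; open, the fingers measure 114 mm over their backs; the gripper's body (76 mm by 85 mm) begins 54 mm behind the grasp point. The pads swing forward as they close: fully open they stand 13 mm farther back than shut.
Start: joints at [-1.436, 0.245, 1.558, -0, 1.339, -0.174], TCP at [197.55, -619.264, 249.99] pointing down, gripper open.
Joint ranges: [-3.13, 3.13], [-1.02, 2.26], [0.13, 2.54], [-0.95, 4.09], [0.21, 2.88], [-2.74, 2.74]. Speed limits (rad/s): [2.57, 2.57, 3.14, 3.14, 3.14, 3.14].

### API

Orientations are given as a rotation vector (axis times angle).
In Python, from cell import manip, viewer gives the robot as it stands. The module is installed in compiled form; this text tells all that it offers.
- The arm moves only by the tool send_rows, never from a script. Its argument "plan" is a list of rows, each an object of numbers: "jaw": the finger opening in mm, from 0 to 85.4; "dx", "dy", "dz": the shift along the tool's x, y, z scaled (see below); "ax", "ay", "az": the turn, a rotation vector about the tool's x, y, z scaled (see below). In form: [{"jaw": .., "dx": .., "dy": .., "dz": .., "ax": .., "ay": .., "az": ..}, ...]. A call has 1 to 12 rows; each row is the pose to reach, as a shift and turn from the pose commanded when the call began, along the tool's axes at that moment; what a row does not reach only later rows make up. The controller multiplies each number of a shift by 0.1 m and each number of a turn by 60 degrees. A row lasts 1/12 s, in which the tool goes at most 41.7 mm and 7.16 degrees, less where a joint would pass 70% of its speed; a pose out of reach is approached as far as the arm can. A call with a number of a shift or a turn outside -1 to 1 is refused whole. A call with a gripper value outside its range is refused whole. The fingers move at their own pace and stop on an object; "force" is the grip in N (left out, the last holds). Time passes only in rows, so rows that repeat a pose let the fingers close. It gives the time, the measured TCP pose, the force, the opening and the grip force at its end, in the units of the state.
- manip.sense(): the state, without advancing time (a new reading comes with each control period).
- viewer.snapshot(name): name is "side" or "top"; returns a dict with "img" (384x512x3 uint8, blue, green, red), "fovy" (degrees; the focal length in pixels is half the picture's height over the tangent of half this angle, whatever the lens; pixels are square), "cx", "cy" (the principal point, pixels), "k1" (the pictures are not rectified: a ray, as slopes to the right and down, at radius r is drawn at 1 + k1 r^2 times it, then the intrinsics apply), "camera_from_world" (4x4, takes a point from world to camera coordinates). Camera axes: x right, y down, z forward; pixel columns grow to the right and rows downward; lengths in mm; the calibration is good to about 2 mm. A picture is of the moment at which its call begins. There is no depth.
- manip.close_job(): hands the job in; it is judged then, once.
The state is a dict: "time_s": time; "qpos": joint angles; "joint_vel": joint speeds; "joint_efforts": joint torques, N m; "tcp_pos": TCP position; "eef_rot": TCP orientation; "wrist_force": force on the tool from outside, world axes, zero at the start; "ft_torque": the same for the moment, N m; "grip_width": opening from 0.0 (shut) to 1.0 (fully open); "finger_force": force on a finger pad.
Only numpy, scipy, OpenCV 4.12 (cv2) and the standard library are available. Lean on these libraries where they do the work, as an engineer would, in place of code of your own. Each camera call takes 0.05 s, during which the arm holds its last target. There are 200 camera calls.

## Working session

There is one attempt and no reset: what is moved stays moved. The work goes in short steps, Python scripts to look and compute and a tool call to move; the robot and the scene stay as the last step left them, time stands still between calls to the robot, and variables do not carry over. Pictures are saved under pics/ and viewed, at most 16 in all, crops included, and the job is handed in when it is done.

Besides the shell and the picture viewer there is one more tool, called after ">>>" as name([rows], argument=value, ...), one row to a line, values as JSON. send_rows: Moves the arm, as the interface text tells. Its arguments: {"type":"object","properties":{"plan":{"type":"array"},"force":{"type":"number"}},"required":["plan"]}

```bash
mkdir -p pics
cat > h.py <<'E'
import numpy as np, cv2
from cell import manip, viewer
from scipy.spatial.transform import Rotation as R
def save(n,f):
    s=viewer.snapshot(n); cv2.imwrite(f'pics/{f}.png',s['img']); np.save(f'pics/{f}.npy',s,allow_pickle=True); return s
def load(f): return np.load(f'pics/{f}.npy',allow_pickle=True).item()
def ray(s,u,v):
    H=s['img'].shape[0]; f=H/2/np.tan(np.radians(s['fovy'])/2)
    d=np.array([(u-s['cx'])/f,(v-s['cy'])/f]); p=d.copy()
    for _ in range(30): p=d/(1+s['k1']*(p@p))
    T=np.array(s['camera_from_world']); Rm=T[:3,:3]
    return -Rm.T@T[:3,3], Rm.T@np.array([*p,1])
def onz(s,u,v,z):
    o,d=ray(s,u,v); return o+d*(z-o[2])/d[2]
def proj(s,P):
    T=np.array(s['camera_from_world']); c=T[:3,:3]@np.array(P)+T[:3,3]; p=c[:2]/c[2]
    f=s['img'].shape[0]/2/np.tan(np.radians(s['fovy'])/2); p=p*(1+s['k1']*(p@p)); return p*f+[s['cx'],s['cy']]
E
python3 - <<'E'
from h import *
print(manip.sense())
for n in('top','side'):
    s=save(n,n+'0'); print({k:v for k,v in s.items() if k!='img'}); cv2.imwrite(f'pics/{n}0b.png',cv2.resize(s['img'],(800,600),interpolation=cv2.INTER_CUBIC))
E
```

```text
{'time_s': 0.0, 'qpos': array([-1.43610442e+00,  2.45789709e-01,  1.55903455e+00,  4.35835369e-06,
        1.33871601e+00, -1.74088441e-01]), 'joint_vel': array([ 1.21513358e-03,  3.03896670e-05,  1.49622879e-03, -1.15181650e-03,
        2.67527336e-03, -1.37538862e-03]), 'joint_efforts': array([ 1.98735006e-05, -4.29505599e+01, -3.26129973e+01, -1.00296238e-04,
        5.35964034e-03, -1.83931888e-05]), 'tcp_pos': array([ 197.47401466, -618.7171655 ,  248.88484052]), 'eef_rot': array([-3.10230120e+00, -4.82805450e-01, -6.68774716e-05]), 'wrist_force': array([ 0.11854502,  0.23551725, -0.49158074]), 'ft_torque': array([ 0.0589895 , -0.01451231,  0.01743057]), 'finger_force': 0.0, 'grip_width': 0.9995515666544884}
{'fovy': 56.32803449239646, 'cx': 257.35131465810275, 'cy': 191.93015565071195, 'k1': -0.019148637499317386, 'camera_from_world': array([[-3.05034044e-02, -9.99102134e-01,  2.94018361e-02,
        -2.95752127e+01],
       [-9.84752481e-01,  2.49990541e-02, -1.72155739e-01,
         5.34665126e+02],
       [ 1.71266148e-01, -3.42048672e-02, -9.84630862e-01,
         8.33062582e+02],
       [ 0.00000000e+00,  0.00000000e+00,  0.00000000e+00,
         1.00000000e+00]])}
{'fovy': 54.18888294023225, 'cx': 252.95291261283458, 'cy': 190.39363923056692, 'k1': -0.12378280469175953, 'camera_from_world': array([[-8.52771730e-01, -5.21744988e-01, -2.37180308e-02,
         4.43597655e+02],
       [-2.76223504e-01,  4.89086670e-01, -8.27342012e-01,
         2.12436870e+02],
       [ 4.43261721e-01, -6.98982401e-01, -5.61197515e-01,
         9.56098809e+02],
       [ 0.00000000e+00,  0.00000000e+00,  0.00000000e+00,
         1.00000000e+00]])}
```

View pics/top0b.png

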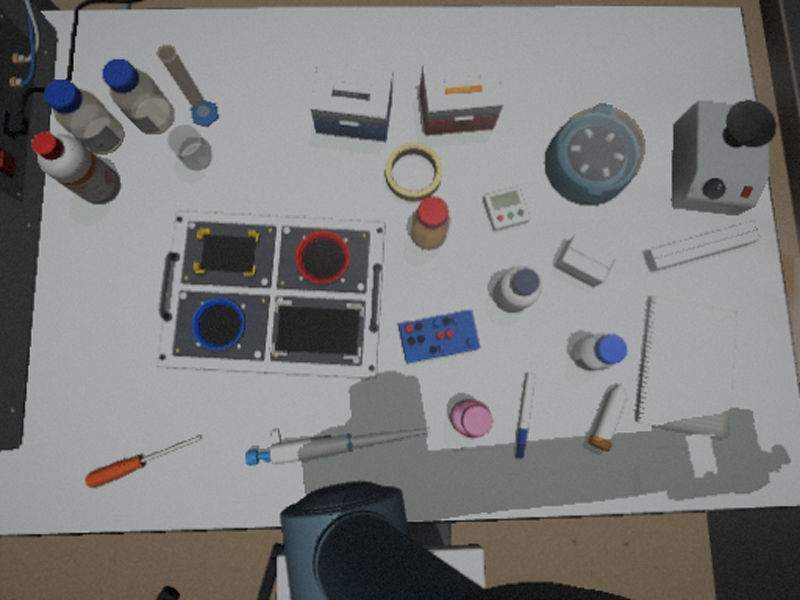

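View pics/side0b.png

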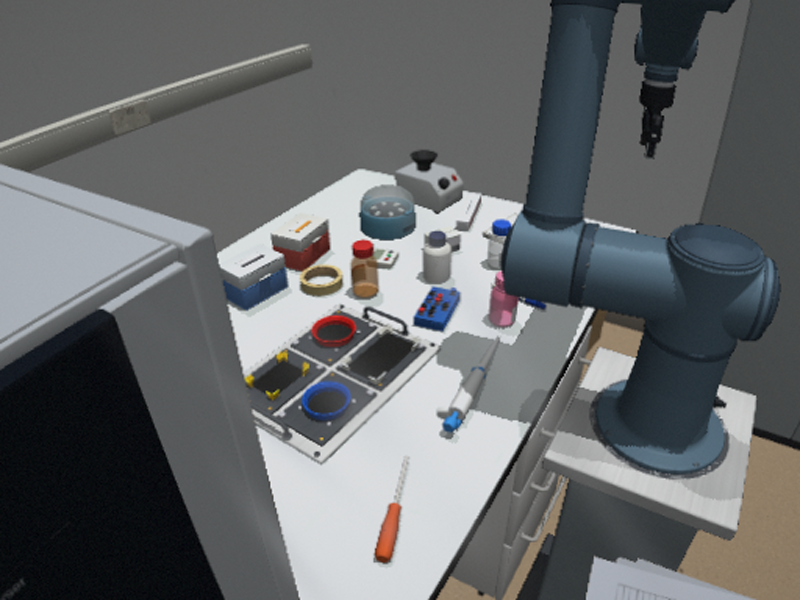

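The top view shows the deck at about (270,290), with the nests yellow (228,253), red (323,257), blue (218,324) and white (318,330). The amber bottle's cap is at (432,210), the blue rack at (439,335), the blue bottle's cap at (611,348), the carton at (586,260), the jar at (518,290) and the timer at (507,208). Next I'll measure these by colour.

```bash
cat > m.py <<'E'
from h import *
t=load('top0'); s=load('side0')
def blob(S,lo,hi,box):
    k=.64; x0,y0,x1,y1=[int(b*k) for b in box]
    hsv=cv2.cvtColor(S['img'],cv2.COLOR_BGR2HSV); m=cv2.inRange(hsv,np.array(lo),np.array(hi))
    if lo[0]>hi[0]: m=cv2.inRange(hsv,np.array([lo[0],lo[1],lo[2]]),np.array([180,255,255]))|cv2.inRange(hsv,np.array([0,lo[1],lo[2]]),np.array(hi))
    z=np.zeros_like(m); z[y0:y1,x0:x1]=m[y0:y1,x0:x1]; ys,xs=np.nonzero(z); return z,np.c_[xs,ys].astype(np.float32)
def tri(u,v):
    (o1,d1),(o2,d2)=ray(t,*u),ray(s,*v); A=np.c_[d1,-d2]; q=np.linalg.lstsq(A,o2-o1,rcond=None)[0]
    a,b=o1+d1*q[0],o2+d2*q[1]; return (a+b)/2,np.linalg.norm(a-b)
RED=([170,130,60],[8,255,255]); BLU=([105,130,60],[125,255,255]); YEL=([20,110,80],[33,255,255])
def ec(p): return cv2.minAreaRect(cv2.convexHull(p))[0] if 0 else cv2.fitEllipse(cv2.convexHull(p))[0]
if __name__=='__main__':
    for S in(t,s): print('cam',ray(S,0,0)[0])
    for n,c,bt,bs,z in [('ambercap',RED,(410,190,455,230),(345,235,380,262),111),('bluecap',BLU,(590,325,635,370),(488,215,515,237),100),
      ('redcup',RED,(285,222,360,292),(305,310,362,352),27),('bluecup',BLU,(185,292,250,358),(295,375,355,425),27),
      ('rack',BLU,(390,300,490,370),(405,280,470,335),24),('yel',YEL,(185,222,270,282),(235,340,315,405),25)]:
        a=blob(t,*c,bt)[1]; b=blob(s,*c,bs)[1]
        ca,cb=(cv2.minAreaRect(a)[0],cv2.minAreaRect(b)[0]) if n in('rack','yel') else (ec(a),ec(b))
        print(n,len(a),len(b),np.round(ca,1),np.round(cb,1),'tri',np.round(tri(ca,cb),1) if 0 else [np.round(x,1) for x in tri(ca,cb)],'top',onz(t,*ca,z).round(1),'side',onz(s,*cb,z).round(1))
        if n in('rack','yel'):
            B=np.array([onz(t,*q,z)[:2] for q in cv2.boxPoints(cv2.minAreaRect(a))]); print(B.round(1).tolist(),np.linalg.norm(np.diff(B,axis=0),axis=1).round(1))
    a=t['img'][120:260,80:440]; cv2.imwrite('pics/cropA.png',cv2.resize(t['img'][130:245,98:258],(800,575),interpolation=cv2.INTER_CUBIC))
    cv2.imwrite('pics/cropB.png',cv2.resize(t['img'][115:235,250:410],(800,600),interpolation=cv2.INTER_CUBIC))
E
python3 m.py
```

```text
cam [382.93524471 -14.41998554 913.17436324]
cam [ 13.16559292 795.84105276 722.83948552]
ambercap 255 127 [276.5 134.7] [231.7 159.3] tri [array([657.5, -91.9, 108.7]), np.float64(1.5)] top [657.4 -91.4 111. ] side [654.3 -88.7 111. ]
bluecap 230 96 [391.7 223.1] [320.5 145.4] tri [array([ 445.1, -350.2,   97. ]), np.float64(2.6)] top [ 443.7 -349.6  100. ] side [ 444.1 -344.1  100. ]
redcup 367 252 [206.  163.9] [213.4 211.1] tri [array([612.6,  82.8,  24. ]), np.float64(1.3)] top [612.4  82.8  27. ] side [609.3  85.8  27. ]
bluecup 391 266 [139.  206.9] [208.  255.7] tri [array([507.2, 249.2,  24.9]), np.float64(0.0)] top [506.9 248.6  27. ] side [505.7 250.9  27. ]
rack 939 349 [280.6 215. ] [279.2 196.6] tri [array([ 480.1, -102.4,   11.2]), np.float64(2.0)] top [ 477.8 -101.6   24. ] side [472.6 -85.8  24. ]
[[499.1, -38.6], [518.4, -156.0], [456.5, -164.4], [437.9, -48.3]] [119.   62.5 117.6]
yel 136 134 [141.5 162.6] [177.6 239.1] tri [array([618.4, 243.9,  29.8]), np.float64(1.6)] top [620.4 245.7  25. ] side [621.7 239.9  25. ]
[[581.8, 303.6], [666.6, 303.9], [659.6, 186.9], [574.9, 188.5]] [ 84.8 117.3  84.8]
```

View pics/cropA.png

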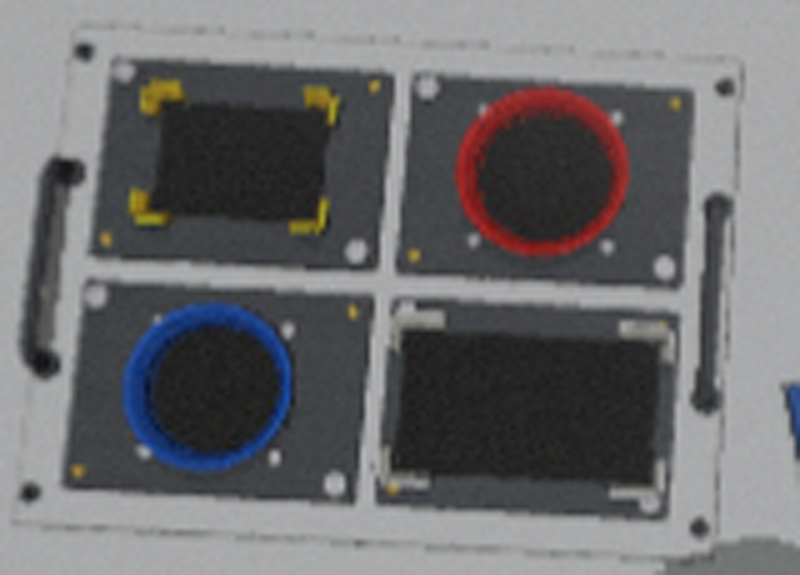

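View pics/cropB.png

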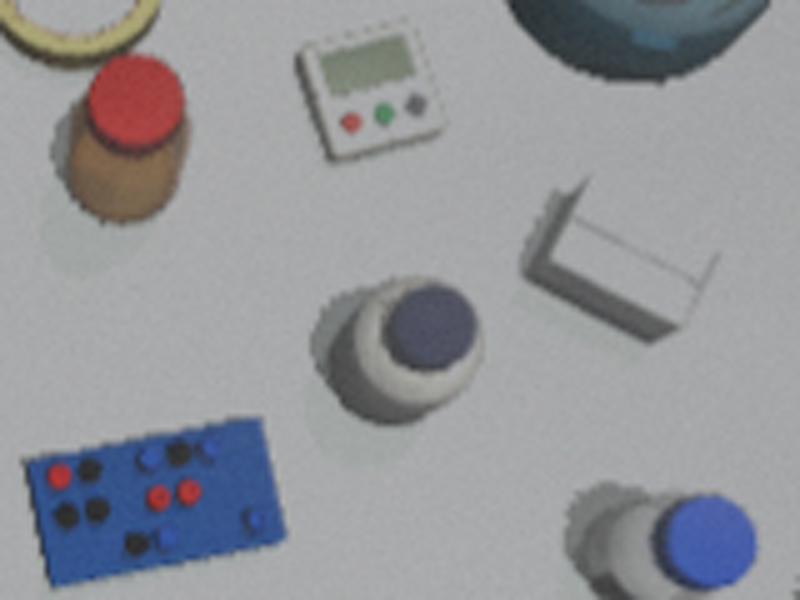

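The crops show four dark tiles, slightly yawed, and the carton's top corners at about (550,262), (680,325), (718,255) and (590,178) in crop B. Next come the tile rectangles and the carton corners.

```bash
cat > t.py <<'E'
from m import *
g=cv2.cvtColor(t['img'],cv2.COLOR_BGR2GRAY)
sat=t['img'].max(2).astype(int)-t['img'].min(2)
m=((g<105)|(sat>70)).astype(np.uint8)*255
for n,c in dict(yel=(244,164),red=(545,178),blue=(215,390),rack=(530,408)).items():
    cx,cy=98+c[0]/5,130+c[1]/5
    z=np.zeros_like(m); x0,x1,y0,y1=int(cx-33),int(cx+33),int(cy-25),int(cy+25); z[y0:y1,x0:x1]=m[y0:y1,x0:x1]
    z=cv2.morphologyEx(z,cv2.MORPH_OPEN,np.ones((3,3)))
    cs=max(cv2.findContours(z,0,2)[0],key=cv2.contourArea)[:,0]
    W=np.array([onz(t,*p,14)[:2] for p in cs]); 
    r=cv2.minAreaRect(W.astype(np.float32)); B=cv2.boxPoints(r); e=B[1]-B[0]; f=B[2]-B[1]
    l=e if np.hypot(*e)>np.hypot(*f) else f; l=l*np.sign(l[1])
    print(n,np.round(r[0],1),np.round(r[1],1),'long axis yaw from +y deg',round(np.degrees(np.arctan2(-l[0],l[1])),1))
q=np.array([[550,262],[680,325],[718,255],[590,178]])/5+[250,115]
W=np.array([onz(t,*p,45)[:2] for p in q]); print('carton',W.round(1).tolist(),W.mean(0).round(1),np.linalg.norm(W-np.roll(W,-1,0),axis=1).round(1))
for z,p in((113,(430,325)),(20,(372,92))): print(onz(t,250+p[0]/5,115+p[1]/5,z).round(0))
# rack: top-plate hull on z=24
a=blob(t,*BLU,(390,300,490,370))[0]; b=cv2.morphologyEx(a,cv2.MORPH_CLOSE,np.ones((7,7)))
cv2.imwrite('pics/sc.png',cv2.resize(s['img'][110:230,170:380],(800,457),interpolation=cv2.INTER_CUBIC))
E
python3 t.py
```

```text
yel [623.3 236.8] [145.8 104.9] long axis yaw from +y deg -4.7
red [610.7  82.1] [145.8 104.8] long axis yaw from +y deg -4.7
blue [506.4 246.3] [145.7 105. ] long axis yaw from +y deg -4.6
rack [494.1  91.6] [145.6 104.6] long axis yaw from +y deg -4.6
carton [[590.0, -304.6], [556.1, -368.0], [591.7, -390.9], [633.3, -328.7]] [ 592.8 -348.1] [71.8 42.3 74.8 49.6]
[ 545. -224.  113.]
[ 690. -226.   20.]
```

View pics/sc.png

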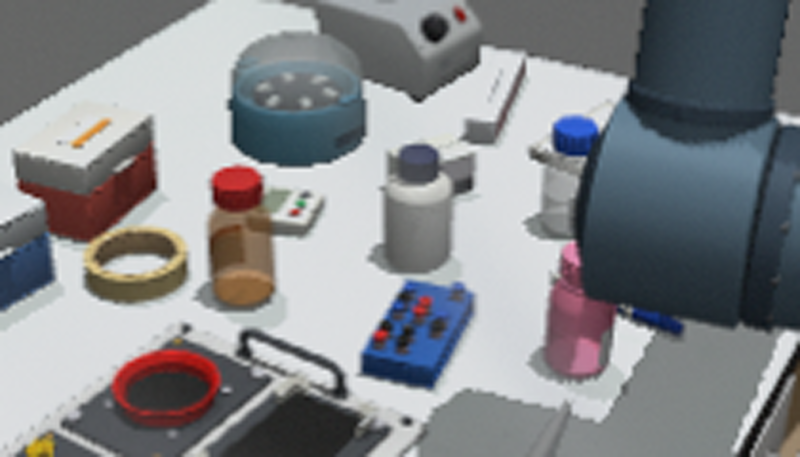

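The tile sizes match the specification (106 x 146) and form a consistent grid, and the caps triangulate to the right heights. I'll start with the amber bottle at about (657,-91), first squaring the tool to the world axes.

>>> send_rows([
  {"jaw": 85,"dx": 0,"dy": 0,"dz": 0,"ax": 0,"ay": 0,"az": 0.295},
  {"jaw": 85,"dx": 0,"dy": 0,"dz": 0,"ax": 0,"ay": 0,"az": 0.295},
  {"jaw": 85,"dx": 0,"dy": 0,"dz": 0,"ax": 0,"ay": 0,"az": 0.295},
], force=40)

```text
time_s: 0.35
tcp_pos: [197.5, -618.9, 249.3]
eef_rot: [-3.14, 0.008, 0.0]
wrist_force: [-0.6, -0.4, -0.3]
grip_width: 0.991
finger_force: 0.0
```

>>> send_rows([
  {"jaw": 85,"dx": 0.9,"dy": -1,"dz": 0,"ax": 0,"ay": 0,"az": 0},
  {"jaw": 85,"dx": 0.9,"dy": -1,"dz": 0,"ax": 0,"ay": 0,"az": 0},
  {"jaw": 85,"dx": 0.9,"dy": -1,"dz": 0,"ax": 0,"ay": 0,"az": 0},
  {"jaw": 85,"dx": 0.9,"dy": -1,"dz": 0,"ax": 0,"ay": 0,"az": 0},
])

```text
time_s: 0.68
tcp_pos: [290.5, -515.2, 249.2]
eef_rot: [-3.139, -0.006, -0.001]
wrist_force: [0.4, 0.0, -0.0]
grip_width: 0.999
finger_force: 0.0
```

>>> send_rows([
  {"jaw": 85,"dx": 0.9,"dy": -1,"dz": 0,"ax": 0,"ay": 0,"az": 0},
  {"jaw": 85,"dx": 0.9,"dy": -1,"dz": 0,"ax": 0,"ay": 0,"az": 0},
  {"jaw": 85,"dx": 0.9,"dy": -1,"dz": 0,"ax": 0,"ay": 0,"az": 0},
  {"jaw": 85,"dx": 0.9,"dy": -1,"dz": 0,"ax": 0,"ay": 0,"az": 0},
])

```text
time_s: 1.02
tcp_pos: [380.2, -415.5, 249.5]
eef_rot: [-3.14, -0.007, -0.001]
wrist_force: [-0.1, -0.2, -0.6]
grip_width: 0.998
finger_force: 0.0
```

>>> send_rows([
  {"jaw": 85,"dx": 0.9,"dy": -1,"dz": 0,"ax": 0,"ay": 0,"az": 0},
  {"jaw": 85,"dx": 0.9,"dy": -1,"dz": 0,"ax": 0,"ay": 0,"az": 0},
  {"jaw": 85,"dx": 0.9,"dy": -1,"dz": 0,"ax": 0,"ay": 0,"az": 0},
  {"jaw": 85,"dx": 0.9,"dy": -1,"dz": 0,"ax": 0,"ay": 0,"az": 0},
])

```text
time_s: 1.35
tcp_pos: [470.0, -315.8, 249.7]
eef_rot: [-3.14, -0.007, -0.001]
wrist_force: [0.3, 0.4, 0.3]
grip_width: 0.995
finger_force: 0.0
```

>>> send_rows([
  {"jaw": 85,"dx": 0.9,"dy": -1,"dz": 0,"ax": 0,"ay": 0,"az": 0},
  {"jaw": 85,"dx": 0.9,"dy": -1,"dz": 0,"ax": 0,"ay": 0,"az": 0},
  {"jaw": 85,"dx": 0.9,"dy": -1,"dz": 0,"ax": 0,"ay": 0,"az": 0},
  {"jaw": 85,"dx": 0.9,"dy": -1,"dz": 0,"ax": 0,"ay": 0,"az": 0},
])

```text
time_s: 1.68
tcp_pos: [560.0, -216.1, 249.7]
eef_rot: [-3.141, -0.006, -0.001]
wrist_force: [0.7, -0.7, 0.5]
grip_width: 0.994
finger_force: 0.0
```

>>> send_rows([
  {"jaw": 85,"dx": 0.9,"dy": -1,"dz": 0,"ax": 0,"ay": 0,"az": 0},
  {"jaw": 85,"dx": 0.9,"dy": -1,"dz": 0,"ax": 0,"ay": 0,"az": 0},
  {"jaw": 85,"dx": 0.9,"dy": -1,"dz": 0,"ax": 0,"ay": 0,"az": 0},
  {"jaw": 85,"dx": 0.9,"dy": -1,"dz": 0,"ax": 0,"ay": 0,"az": 0},
  {"jaw": 85,"dx": 0.9,"dy": -1,"dz": 0,"ax": 0,"ay": 0,"az": 0},
  {"jaw": 85,"dx": 0.9,"dy": -1,"dz": 0,"ax": 0,"ay": 0,"az": 0},
])

```text
time_s: 2.18
tcp_pos: [647.3, -120.2, 249.4]
eef_rot: [3.141, 0.0, -0.002]
wrist_force: [-0.5, 0.3, 0.6]
grip_width: 0.995
finger_force: 0.0
```

>>> send_rows([
  {"jaw": 85,"dx": 0.1,"dy": -0.28,"dz": 0,"ax": 0,"ay": 0,"az": 0},
  {"jaw": 85,"dx": 0.1,"dy": -0.28,"dz": 0.2,"ax": 0,"ay": 0,"az": 0},
  {"jaw": 85,"dx": 0.1,"dy": -0.28,"dz": 0.5,"ax": 0,"ay": 0,"az": 0},
  {"jaw": 85,"dx": 0.1,"dy": -0.28,"dz": 0.9,"ax": 0,"ay": 0,"az": 0},
  {"jaw": 85,"dx": 0.1,"dy": -0.28,"dz": 0.9,"ax": 0,"ay": 0,"az": 0},
  {"jaw": 85,"dx": 0.1,"dy": -0.28,"dz": 0.9,"ax": 0,"ay": 0,"az": 0},
])

```text
time_s: 2.68
tcp_pos: [655.2, -92.6, 157.7]
eef_rot: [-3.14, 0.004, 0.009]
wrist_force: [-0.4, -0.6, 0.6]
grip_width: 0.995
finger_force: 0.0
```

Run:
```python
from h import *
t=save('top','t1'); s=save('side','s1')
print(manip.sense()['tcp_pos'])
a=cv2.resize(t['img'][95:215,220:340],(400,400),interpolation=cv2.INTER_CUBIC); b=cv2.resize(s['img'][90:210,170:290],(400,400),interpolation=cv2.INTER_CUBIC)
cv2.imwrite('pics/c1.png',np.hstack([a,b]))
```

```text
[658.3799468  -92.94789365 162.52091799]
```

View pics/c1.png

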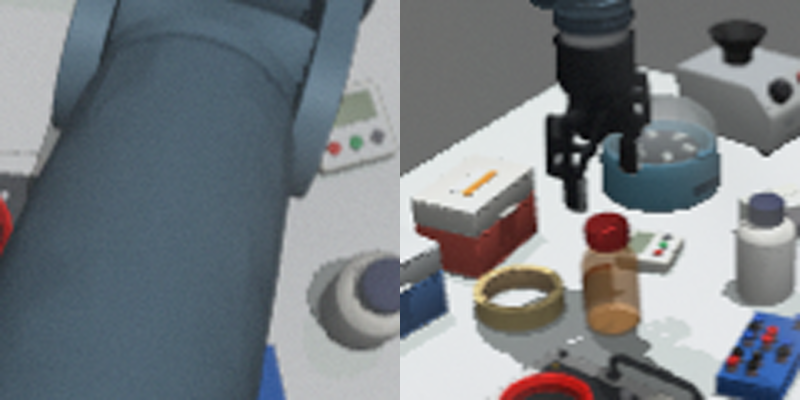

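The side view shows the open fingers straddling the red cap (605,230), with the top view blocked by the arm. Next is the descent and grip.

>>> send_rows([
  {"jaw": 85,"dx": 0,"dy": 0,"dz": 0.15,"ax": 0,"ay": 0,"az": 0},
  {"jaw": 85,"dx": 0,"dy": 0,"dz": 0.35,"ax": 0,"ay": 0,"az": 0},
  {"jaw": 85,"dx": 0,"dy": 0,"dz": 0.55,"ax": 0,"ay": 0,"az": 0},
  {"jaw": 85,"dx": 0,"dy": 0,"dz": 0.75,"ax": 0,"ay": 0,"az": 0},
  {"jaw": 85,"dx": 0,"dy": 0,"dz": 0.84,"ax": 0,"ay": 0,"az": 0},
  {"jaw": 85,"dx": 0,"dy": 0,"dz": 0.84,"ax": 0,"ay": 0,"az": 0},
  {"jaw": 85,"dx": 0,"dy": 0,"dz": 0.84,"ax": 0,"ay": 0,"az": 0},
  {"jaw": 70,"dx": 0,"dy": 0,"dz": 0.84,"ax": 0,"ay": 0,"az": 0},
])

```text
time_s: 3.45
tcp_pos: [658.9, -91.8, 78.0]
eef_rot: [3.141, -0.0, 0.005]
wrist_force: [-0.5, 0.7, 0.5]
grip_width: 0.883
finger_force: 0.0
```

>>> send_rows([
  {"jaw": 66,"dx": 0,"dy": 0,"dz": 0},
  {"jaw": 62,"dx": 0,"dy": 0,"dz": 0},
  {"jaw": 58,"dx": 0,"dy": 0,"dz": 0},
  {"jaw": 50,"dx": 0,"dy": 0,"dz": 0},
  {"jaw": 50,"dx": 0,"dy": 0,"dz": 0},
  {"jaw": 50,"dx": 0,"dy": 0,"dz": 0},
  {"jaw": 50,"dx": 0,"dy": 0,"dz": 0},
  {"jaw": 50,"dx": 0,"dy": 0,"dz": 0},
], force=40)

```text
schema error: expected keys jaw, dx, dy, dz, ax, ay, az
```

>>> send_rows([
  {"jaw": 64,"dx": 0,"dy": 0,"dz": 0,"ax": 0,"ay": 0,"az": 0},
  {"jaw": 60,"dx": 0,"dy": 0,"dz": 0,"ax": 0,"ay": 0,"az": 0},
  {"jaw": 56,"dx": 0,"dy": 0,"dz": 0,"ax": 0,"ay": 0,"az": 0},
  {"jaw": 50,"dx": 0,"dy": 0,"dz": 0,"ax": 0,"ay": 0,"az": 0},
  {"jaw": 50,"dx": 0,"dy": 0,"dz": 0,"ax": 0,"ay": 0,"az": 0},
  {"jaw": 50,"dx": 0,"dy": 0,"dz": 0,"ax": 0,"ay": 0,"az": 0},
  {"jaw": 50,"dx": 0,"dy": 0,"dz": 0,"ax": 0,"ay": 0,"az": 0},
  {"jaw": 50,"dx": 0,"dy": 0,"dz": 0,"ax": 0,"ay": 0,"az": 0},
], force=40)

```text
time_s: 4.12
tcp_pos: [658.7, -91.6, 78.0]
eef_rot: [3.141, 0.0, 0.004]
wrist_force: [-1.3, 0.9, 6.0]
grip_width: 0.672
finger_force: 43.1
```

>>> send_rows([
  {"jaw": 50,"dx": 0,"dy": 0,"dz": -0.1,"ax": 0,"ay": 0,"az": 0},
  {"jaw": 50,"dx": 0,"dy": 0,"dz": -0.3,"ax": 0,"ay": 0,"az": 0},
  {"jaw": 50,"dx": 0,"dy": 0,"dz": -0.5,"ax": 0,"ay": 0,"az": 0},
  {"jaw": 50,"dx": 0,"dy": 0,"dz": -0.7,"ax": 0,"ay": 0,"az": 0},
  {"jaw": 50,"dx": -0.1,"dy": -0.2,"dz": -0.7,"ax": 0,"ay": 0,"az": 0},
  {"jaw": 50,"dx": -0.2,"dy": -0.5,"dz": -0.7,"ax": 0,"ay": 0,"az": 0},
  {"jaw": 50,"dx": -0.25,"dy": -0.75,"dz": -0.7,"ax": 0,"ay": 0,"az": 0},
  {"jaw": 50,"dx": -0.3,"dy": -1,"dz": -0.7,"ax": 0,"ay": 0,"az": 0},
])

```text
time_s: 4.78
tcp_pos: [626.4, 9.8, 145.7]
eef_rot: [-3.141, 0.001, 0.002]
wrist_force: [0.9, 1.0, -4.4]
grip_width: 0.674
finger_force: 44.2
```

>>> send_rows([
  {"jaw": 50,"dx": -0.08,"dy": -0.3,"dz": 0,"ax": 0,"ay": 0,"az": 0},
  {"jaw": 50,"dx": -0.15,"dy": -0.55,"dz": 0,"ax": 0,"ay": 0,"az": 0},
  {"jaw": 50,"dx": -0.18,"dy": -0.74,"dz": 0,"ax": 0,"ay": 0,"az": 0},
  {"jaw": 50,"dx": -0.18,"dy": -0.74,"dz": 0,"ax": 0,"ay": 0,"az": 0},
  {"jaw": 50,"dx": -0.18,"dy": -0.74,"dz": 0,"ax": 0,"ay": 0,"az": 0},
  {"jaw": 50,"dx": -0.18,"dy": -0.74,"dz": 0,"ax": 0,"ay": 0,"az": 0},
  {"jaw": 50,"dx": -0.18,"dy": -0.74,"dz": 0,"ax": 0,"ay": 0,"az": 0},
])

```text
time_s: 5.37
tcp_pos: [609.8, 81.8, 146.0]
eef_rot: [3.141, -0.002, -0.0]
wrist_force: [0.0, -0.0, -3.2]
grip_width: 0.675
finger_force: 44.2
```

Run:
```python
from h import *
s=save('side','s2')
S=manip.sense();print(S['tcp_pos'],S['wrist_force'],S['grip_width'])
cv2.imwrite('pics/c2.png',cv2.resize(s['img'][130:270,150:290],(500,500),interpolation=cv2.INTER_CUBIC))
```

```text
[609.80645788  81.68609259 145.95731243] [-0.36471041 -0.06745354 -4.25049023] 0.6708483506786003
```

View pics/c2.png

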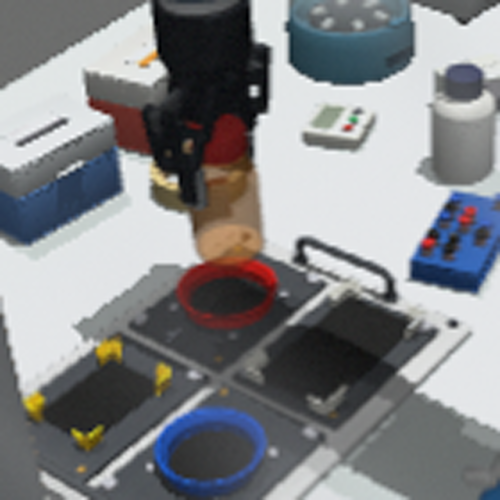

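>>> send_rows([
  {"jaw": 50,"dx": 0.01,"dy": 0,"dz": 0.1,"ax": 0,"ay": 0,"az": 0},
  {"jaw": 50,"dx": 0.01,"dy": 0,"dz": 0.2,"ax": 0,"ay": 0,"az": 0},
  {"jaw": 50,"dx": 0.01,"dy": 0,"dz": 0.3,"ax": 0,"ay": 0,"az": 0},
  {"jaw": 50,"dx": 0.01,"dy": 0,"dz": 0.38,"ax": 0,"ay": 0,"az": 0},
  {"jaw": 50,"dx": 0.01,"dy": 0,"dz": 0.44,"ax": 0,"ay": 0,"az": 0},
  {"jaw": 50,"dx": 0.01,"dy": 0,"dz": 0.48,"ax": 0,"ay": 0,"az": 0},
  {"jaw": 50,"dx": 0.01,"dy": 0,"dz": 0.5,"ax": 0,"ay": 0,"az": 0},
  {"jaw": 50,"dx": 0.01,"dy": 0,"dz": 0.5,"ax": 0,"ay": 0,"az": 0},
  {"jaw": 50,"dx": 0.01,"dy": 0,"dz": 0.5,"ax": 0,"ay": 0,"az": 0},
])

```text
time_s: 6.17
tcp_pos: [610.8, 82.7, 96.2]
eef_rot: [3.142, 0.0, 0.001]
wrist_force: [-0.0, 0.3, -3.5]
grip_width: 0.673
finger_force: 44.2
```

>>> send_rows([
  {"jaw": 50,"dx": 0,"dy": 0,"dz": 0.01,"ax": 0,"ay": 0,"az": 0},
  {"jaw": 50,"dx": 0,"dy": 0,"dz": 0.02,"ax": 0,"ay": 0,"az": 0},
  {"jaw": 50,"dx": 0,"dy": 0,"dz": 0.02,"ax": 0,"ay": 0,"az": 0},
  {"jaw": 50,"dx": 0,"dy": 0,"dz": 0.02,"ax": 0,"ay": 0,"az": 0},
])

```text
time_s: 6.5
tcp_pos: [610.7, 82.7, 94.1]
eef_rot: [-3.142, 0.0, -0.0]
wrist_force: [-0.4, 0.5, -3.3]
grip_width: 0.673
finger_force: 44.3
```

>>> send_rows([
  {"jaw": 50,"dx": 0,"dy": 0,"dz": 0.01,"ax": 0,"ay": 0,"az": 0},
  {"jaw": 50,"dx": 0,"dy": 0,"dz": 0.015,"ax": 0,"ay": 0,"az": 0},
  {"jaw": 50,"dx": 0,"dy": 0,"dz": 0.015,"ax": 0,"ay": 0,"az": 0},
  {"jaw": 50,"dx": 0,"dy": 0,"dz": 0.015,"ax": 0,"ay": 0,"az": 0},
])

```text
time_s: 6.83
tcp_pos: [611.4, 82.7, 94.1]
eef_rot: [3.141, -0.0, 0.002]
wrist_force: [-2.3, -0.2, 5.7]
grip_width: 0.673
finger_force: 45.0
```

Contact came at z=94, exactly 16 mm above the bench grasp, so the amber bottle is seated. I'll open gently and rise.

>>> send_rows([
  {"jaw": 58,"dx": 0,"dy": 0,"dz": 0,"ax": 0,"ay": 0,"az": 0},
  {"jaw": 61,"dx": 0,"dy": 0,"dz": 0,"ax": 0,"ay": 0,"az": 0},
  {"jaw": 65,"dx": 0,"dy": 0,"dz": 0,"ax": 0,"ay": 0,"az": 0},
  {"jaw": 75,"dx": 0,"dy": 0,"dz": 0,"ax": 0,"ay": 0,"az": 0},
  {"jaw": 85,"dx": 0,"dy": 0,"dz": 0,"ax": 0,"ay": 0,"az": 0},
  {"jaw": 85,"dx": 0,"dy": 0,"dz": 0,"ax": 0,"ay": 0,"az": 0},
  {"jaw": 85,"dx": 0,"dy": 0,"dz": 0,"ax": 0,"ay": 0,"az": 0},
  {"jaw": 85,"dx": 0,"dy": 0,"dz": -0.2,"ax": 0,"ay": 0,"az": 0},
  {"jaw": 85,"dx": 0,"dy": 0,"dz": -0.5,"ax": 0,"ay": 0,"az": 0},
  {"jaw": 85,"dx": 0,"dy": 0,"dz": -0.8,"ax": 0,"ay": 0,"az": 0},
  {"jaw": 85,"dx": 0,"dy": 0,"dz": -1,"ax": 0,"ay": 0,"az": 0},
  {"jaw": 85,"dx": 0,"dy": 0,"dz": -1,"ax": 0,"ay": 0,"az": 0},
])

```text
time_s: 7.83
tcp_pos: [613.7, 82.6, 198.5]
eef_rot: [3.141, 0.0, 0.016]
wrist_force: [1.3, 0.0, 1.2]
grip_width: 0.996
finger_force: 0.0
```

>>> send_rows([
  {"jaw": 85,"dx": 0,"dy": 0.3,"dz": -0.3,"ax": 0,"ay": 0,"az": 0},
  {"jaw": 85,"dx": -0.3,"dy": 0.6,"dz": -0.3,"ax": 0,"ay": 0,"az": 0},
  {"jaw": 85,"dx": -0.4,"dy": 1,"dz": -0.3,"ax": 0,"ay": 0,"az": 0},
  {"jaw": 85,"dx": -0.4,"dy": 1,"dz": -0.3,"ax": 0,"ay": 0,"az": 0},
])

```text
time_s: 8.17
tcp_pos: [568.9, -22.0, 221.9]
eef_rot: [3.14, -0.008, -0.002]
wrist_force: [0.6, 0.6, 0.3]
grip_width: 0.995
finger_force: 0.0
```

>>> send_rows([
  {"jaw": 85,"dx": -0.4,"dy": 1,"dz": 0,"ax": 0,"ay": 0,"az": 0},
  {"jaw": 85,"dx": -0.4,"dy": 1,"dz": 0,"ax": 0,"ay": 0,"az": 0},
  {"jaw": 85,"dx": -0.4,"dy": 1,"dz": 0,"ax": 0,"ay": 0,"az": 0},
  {"jaw": 85,"dx": -0.4,"dy": 1,"dz": 0,"ax": 0,"ay": 0,"az": 0},
])

```text
time_s: 8.5
tcp_pos: [529.0, -120.6, 221.5]
eef_rot: [3.141, -0.008, -0.003]
wrist_force: [0.4, -0.6, -0.8]
grip_width: 0.997
finger_force: 0.0
```

>>> send_rows([
  {"jaw": 85,"dx": -0.4,"dy": 1,"dz": 0,"ax": 0,"ay": 0,"az": 0},
  {"jaw": 85,"dx": -0.4,"dy": 1,"dz": 0,"ax": 0,"ay": 0,"az": 0},
  {"jaw": 85,"dx": -0.4,"dy": 1,"dz": 0,"ax": 0,"ay": 0,"az": 0},
  {"jaw": 85,"dx": -0.4,"dy": 1,"dz": 0,"ax": 0,"ay": 0,"az": 0},
])

```text
time_s: 8.83
tcp_pos: [489.3, -220.3, 221.7]
eef_rot: [3.141, -0.007, -0.002]
wrist_force: [0.7, -1.4, 0.1]
grip_width: 0.994
finger_force: 0.0
```

>>> send_rows([
  {"jaw": 85,"dx": -0.4,"dy": 1,"dz": 0,"ax": 0,"ay": 0,"az": 0},
  {"jaw": 85,"dx": -0.4,"dy": 1,"dz": 0,"ax": 0,"ay": 0,"az": 0},
  {"jaw": 85,"dx": -0.4,"dy": 1,"dz": 0,"ax": 0,"ay": 0,"az": 0},
  {"jaw": 85,"dx": -0.4,"dy": 1,"dz": 0,"ax": 0,"ay": 0,"az": 0},
  {"jaw": 85,"dx": -0.4,"dy": 1,"dz": 0,"ax": 0,"ay": 0,"az": 0},
  {"jaw": 85,"dx": -0.4,"dy": 1,"dz": 0,"ax": 0,"ay": 0,"az": 0},
])

```text
time_s: 9.33
tcp_pos: [450.9, -316.1, 221.8]
eef_rot: [-3.14, -0.001, 0.001]
wrist_force: [0.2, -0.1, -0.3]
grip_width: 0.997
finger_force: 0.0
```

Run:
```python
from h import *
t=save('top','t3'); s=save('side','s3')
S=manip.sense();print(S['tcp_pos'],S['qpos'])
cv2.imwrite('pics/c3.png',np.hstack([cv2.resize(t['img'][90:290,90:290],(400,400)),cv2.resize(t['img'][90:290,240:440],(400,400))]))
```

```text
[ 451.17912986 -315.79976701  222.08906843] [-8.16752169e-01  4.10273416e-02  1.83746128e+00  3.66310257e-04
  1.26389791e+00  7.52156758e-01]
```

View pics/c3.png

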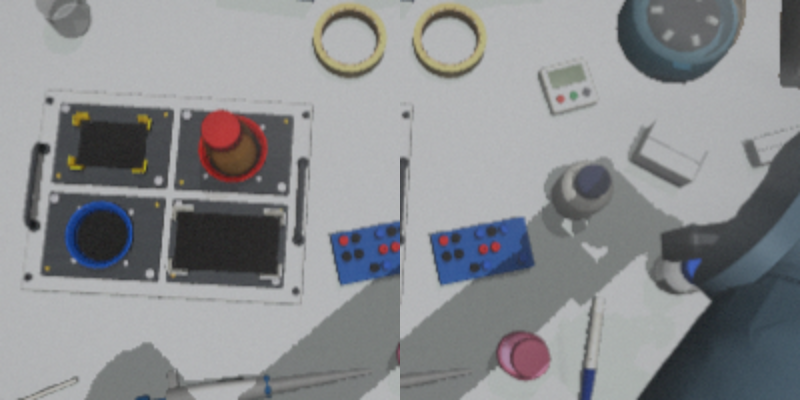

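The amber bottle stands centred in the red cup (crop 222,145). Next is the blue-capped bottle.

>>> send_rows([
  {"jaw": 85,"dx": -0.06,"dy": 0.33,"dz": 0,"ax": 0,"ay": 0,"az": 0},
  {"jaw": 85,"dx": -0.06,"dy": 0.33,"dz": 0,"ax": 0,"ay": 0,"az": 0},
  {"jaw": 85,"dx": -0.06,"dy": 0.33,"dz": 0.3,"ax": 0,"ay": 0,"az": 0},
  {"jaw": 85,"dx": -0.06,"dy": 0.33,"dz": 0.55,"ax": 0,"ay": 0,"az": 0},
  {"jaw": 85,"dx": -0.06,"dy": 0.33,"dz": 0.7,"ax": 0,"ay": 0,"az": 0},
  {"jaw": 85,"dx": -0.06,"dy": 0.33,"dz": 0.7,"ax": 0,"ay": 0,"az": 0},
  {"jaw": 85,"dx": -0.06,"dy": 0.33,"dz": 0.7,"ax": 0,"ay": 0,"az": 0},
])

```text
time_s: 10.02
tcp_pos: [444.8, -349.0, 151.9]
eef_rot: [-3.14, -0.002, 0.002]
wrist_force: [0.9, -0.4, 0.4]
grip_width: 0.999
finger_force: 0.0
```

>>> send_rows([
  {"jaw": 85,"dx": 0,"dy": 0,"dz": 0.15,"ax": 0,"ay": 0,"az": 0},
  {"jaw": 85,"dx": 0,"dy": 0,"dz": 0.35,"ax": 0,"ay": 0,"az": 0},
  {"jaw": 85,"dx": 0,"dy": 0,"dz": 0.55,"ax": 0,"ay": 0,"az": 0},
  {"jaw": 85,"dx": 0,"dy": 0,"dz": 0.75,"ax": 0,"ay": 0,"az": 0},
  {"jaw": 85,"dx": 0,"dy": 0,"dz": 0.84,"ax": 0,"ay": 0,"az": 0},
  {"jaw": 85,"dx": 0,"dy": 0,"dz": 0.84,"ax": 0,"ay": 0,"az": 0},
  {"jaw": 85,"dx": 0,"dy": 0,"dz": 0.84,"ax": 0,"ay": 0,"az": 0},
])

```text
time_s: 10.6
tcp_pos: [445.3, -350.7, 69.7]
eef_rot: [3.14, 0.0, 0.002]
wrist_force: [-0.5, -0.1, 1.1]
grip_width: 0.992
finger_force: 0.0
```

>>> send_rows([
  {"jaw": 68,"dx": 0,"dy": 0,"dz": 0,"ax": 0,"ay": 0,"az": 0},
  {"jaw": 62,"dx": 0,"dy": 0,"dz": 0,"ax": 0,"ay": 0,"az": 0},
  {"jaw": 58,"dx": 0,"dy": 0,"dz": 0,"ax": 0,"ay": 0,"az": 0},
  {"jaw": 54,"dx": 0,"dy": 0,"dz": 0,"ax": 0,"ay": 0,"az": 0},
  {"jaw": 46,"dx": 0,"dy": 0,"dz": 0,"ax": 0,"ay": 0,"az": 0},
  {"jaw": 46,"dx": 0,"dy": 0,"dz": 0,"ax": 0,"ay": 0,"az": 0},
  {"jaw": 46,"dx": 0,"dy": 0,"dz": 0,"ax": 0,"ay": 0,"az": 0},
  {"jaw": 46,"dx": 0,"dy": 0,"dz": 0,"ax": 0,"ay": 0,"az": 0},
  {"jaw": 46,"dx": 0,"dy": 0,"dz": 0,"ax": 0,"ay": 0,"az": 0},
], force=40)

```text
time_s: 11.35
tcp_pos: [445.2, -350.6, 70.0]
eef_rot: [3.141, -0.0, 0.002]
wrist_force: [0.0, 3.1, 8.0]
grip_width: 0.624
finger_force: 40.9
```

>>> send_rows([
  {"jaw": 46,"dx": 0,"dy": 0,"dz": -0.1,"ax": 0,"ay": 0,"az": 0},
  {"jaw": 46,"dx": 0,"dy": 0,"dz": -0.3,"ax": 0,"ay": 0,"az": 0},
  {"jaw": 46,"dx": 0,"dy": 0,"dz": -0.6,"ax": 0,"ay": 0,"az": 0},
  {"jaw": 46,"dx": 0,"dy": 0,"dz": -0.9,"ax": 0,"ay": 0,"az": 0},
  {"jaw": 46,"dx": 0,"dy": 0,"dz": -1,"ax": 0,"ay": 0,"az": 0},
])

```text
time_s: 11.77
tcp_pos: [446.1, -352.1, 173.4]
eef_rot: [3.136, -0.0, 0.008]
wrist_force: [-0.4, -0.8, -1.9]
grip_width: 0.626
finger_force: 43.3
```

>>> send_rows([
  {"jaw": 46,"dx": 0,"dy": -0.2,"dz": -0.2,"ax": 0,"ay": 0,"az": 0},
  {"jaw": 46,"dx": 0.05,"dy": -0.4,"dz": -0.35,"ax": 0,"ay": 0,"az": 0},
  {"jaw": 46,"dx": 0.1,"dy": -0.7,"dz": -0.4,"ax": 0,"ay": 0,"az": 0},
  {"jaw": 46,"dx": 0.1,"dy": -1,"dz": -0.4,"ax": 0,"ay": 0,"az": 0},
])

```text
time_s: 12.1
tcp_pos: [455.4, -250.2, 209.9]
eef_rot: [3.139, -0.002, 0.004]
wrist_force: [0.0, 0.2, -2.3]
grip_width: 0.622
finger_force: 43.3
```

>>> send_rows([
  {"jaw": 46,"dx": 0.03,"dy": -0.33,"dz": 0,"ax": 0,"ay": 0,"az": 0},
  {"jaw": 46,"dx": 0.06,"dy": -0.66,"dz": 0,"ax": 0,"ay": 0,"az": 0},
  {"jaw": 46,"dx": 0.1,"dy": -1,"dz": 0,"ax": 0,"ay": 0,"az": 0},
])

```text
time_s: 12.35
tcp_pos: [463.9, -148.7, 207.6]
eef_rot: [-3.141, 0.002, 0.002]
wrist_force: [0.7, 0.4, -2.1]
grip_width: 0.625
finger_force: 43.3
```

>>> send_rows([
  {"jaw": 46,"dx": 0.03,"dy": -0.33,"dz": 0,"ax": 0,"ay": 0,"az": 0},
  {"jaw": 46,"dx": 0.06,"dy": -0.66,"dz": 0,"ax": 0,"ay": 0,"az": 0},
  {"jaw": 46,"dx": 0.1,"dy": -1,"dz": 0,"ax": 0,"ay": 0,"az": 0},
])

```text
time_s: 12.6
tcp_pos: [473.9, -48.7, 207.6]
eef_rot: [-3.141, 0.001, 0.001]
wrist_force: [1.3, 0.4, -1.8]
grip_width: 0.621
finger_force: 43.3
```

>>> send_rows([
  {"jaw": 46,"dx": 0.03,"dy": -0.33,"dz": 0,"ax": 0,"ay": 0,"az": 0},
  {"jaw": 46,"dx": 0.06,"dy": -0.66,"dz": 0,"ax": 0,"ay": 0,"az": 0},
  {"jaw": 46,"dx": 0.1,"dy": -1,"dz": 0,"ax": 0,"ay": 0,"az": 0},
])

```text
time_s: 12.85
tcp_pos: [483.9, 51.3, 207.6]
eef_rot: [3.141, -0.001, -0.002]
wrist_force: [0.6, 0.3, -2.1]
grip_width: 0.622
finger_force: 43.3
```

>>> send_rows([
  {"jaw": 46,"dx": 0.03,"dy": -0.33,"dz": 0,"ax": 0,"ay": 0,"az": 0},
  {"jaw": 46,"dx": 0.06,"dy": -0.66,"dz": 0,"ax": 0,"ay": 0,"az": 0},
  {"jaw": 46,"dx": 0.1,"dy": -1,"dz": 0,"ax": 0,"ay": 0,"az": 0},
])

```text
time_s: 13.1
tcp_pos: [493.9, 151.2, 207.6]
eef_rot: [3.141, -0.0, -0.002]
wrist_force: [-0.2, -0.2, -2.5]
grip_width: 0.624
finger_force: 43.3
```

>>> send_rows([
  {"jaw": 46,"dx": 0.05,"dy": -0.3,"dz": 0,"ax": 0,"ay": 0,"az": 0},
  {"jaw": 46,"dx": 0.1,"dy": -0.6,"dz": 0,"ax": 0,"ay": 0,"az": 0},
  {"jaw": 46,"dx": 0.11,"dy": -0.85,"dz": 0,"ax": 0,"ay": 0,"az": 0},
  {"jaw": 46,"dx": 0.11,"dy": -0.98,"dz": 0,"ax": 0,"ay": 0,"az": 0},
  {"jaw": 46,"dx": 0.11,"dy": -0.98,"dz": 0,"ax": 0,"ay": 0,"az": 0},
  {"jaw": 46,"dx": 0.11,"dy": -0.98,"dz": 0,"ax": 0,"ay": 0,"az": 0},
  {"jaw": 46,"dx": 0.11,"dy": -0.98,"dz": 0,"ax": 0,"ay": 0,"az": 0},
])

```text
time_s: 13.68
tcp_pos: [505.4, 246.7, 207.9]
eef_rot: [3.141, -0.001, -0.001]
wrist_force: [0.2, 0.1, -2.5]
grip_width: 0.623
finger_force: 43.3
```

>>> send_rows([
  {"jaw": 46,"dx": 0.01,"dy": 0,"dz": 0.25,"ax": 0,"ay": 0,"az": 0},
  {"jaw": 46,"dx": 0.01,"dy": 0,"dz": 0.5,"ax": 0,"ay": 0,"az": 0},
  {"jaw": 46,"dx": 0.01,"dy": 0,"dz": 0.7,"ax": 0,"ay": 0,"az": 0},
  {"jaw": 46,"dx": 0.01,"dy": 0,"dz": 0.8,"ax": 0,"ay": 0,"az": 0},
  {"jaw": 46,"dx": 0.01,"dy": 0,"dz": 0.8,"ax": 0,"ay": 0,"az": 0},
  {"jaw": 46,"dx": 0.01,"dy": 0,"dz": 0.8,"ax": 0,"ay": 0,"az": 0},
])

```text
time_s: 14.18
tcp_pos: [506.9, 247.0, 128.7]
eef_rot: [3.141, -0.002, -0.0]
wrist_force: [-0.3, 0.1, -2.5]
grip_width: 0.62
finger_force: 43.4
```

Run:
```python
from h import *
s=save('side','s4')
S=manip.sense();print(S['tcp_pos'],S['wrist_force'])
cv2.imwrite('pics/c4.png',cv2.resize(s['img'][130:290,130:290],(500,500),interpolation=cv2.INTER_CUBIC))
```

```text
[507.63942829 247.37363434 129.79831082] [ 0.12179602 -1.06556019 -3.07055976]
```

View pics/c4.png

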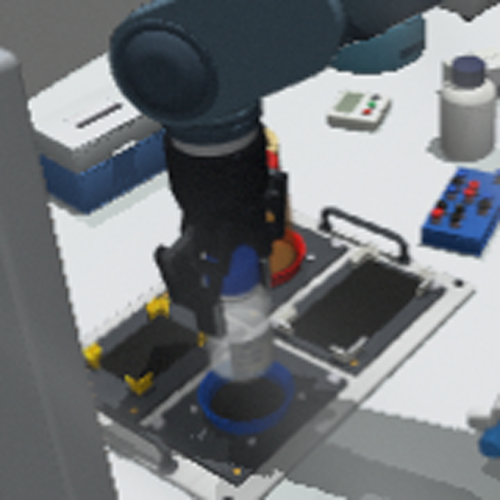

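The clear bottle (240,340) hangs over the blue cup (245,395), and the gripper is clear of the amber bottle. Next I'll lower it.

>>> send_rows([
  {"jaw": 46,"dx": 0,"dy": 0,"dz": 0.1,"ax": 0,"ay": 0,"az": 0},
  {"jaw": 46,"dx": 0,"dy": 0,"dz": 0.2,"ax": 0,"ay": 0,"az": 0},
  {"jaw": 46,"dx": 0,"dy": 0,"dz": 0.3,"ax": 0,"ay": 0,"az": 0},
  {"jaw": 46,"dx": 0,"dy": 0,"dz": 0.36,"ax": 0,"ay": 0,"az": 0},
  {"jaw": 46,"dx": 0,"dy": 0,"dz": 0.4,"ax": 0,"ay": 0,"az": 0},
  {"jaw": 46,"dx": 0,"dy": 0,"dz": 0.42,"ax": 0,"ay": 0,"az": 0},
  {"jaw": 46,"dx": 0,"dy": 0,"dz": 0.42,"ax": 0,"ay": 0,"az": 0},
  {"jaw": 46,"dx": 0,"dy": 0,"dz": 0.42,"ax": 0,"ay": 0,"az": 0},
])

```text
time_s: 14.9
tcp_pos: [506.9, 247.8, 86.6]
eef_rot: [-3.141, 0.0, -0.001]
wrist_force: [-0.6, -0.5, -2.2]
grip_width: 0.622
finger_force: 43.4
```

>>> send_rows([
  {"jaw": 46,"dx": 0,"dy": 0,"dz": 0.01,"ax": 0,"ay": 0,"az": 0},
  {"jaw": 46,"dx": 0,"dy": 0,"dz": 0.015,"ax": 0,"ay": 0,"az": 0},
  {"jaw": 46,"dx": 0,"dy": 0,"dz": 0.015,"ax": 0,"ay": 0,"az": 0},
  {"jaw": 46,"dx": 0,"dy": 0,"dz": 0.015,"ax": 0,"ay": 0,"az": 0},
])

```text
time_s: 15.23
tcp_pos: [507.4, 247.9, 86.1]
eef_rot: [-3.141, 0.0, -0.002]
wrist_force: [-1.6, -0.4, 5.1]
grip_width: 0.623
finger_force: 44.1
```

>>> send_rows([
  {"jaw": 54,"dx": 0,"dy": 0,"dz": 0,"ax": 0,"ay": 0,"az": 0},
  {"jaw": 58,"dx": 0,"dy": 0,"dz": 0,"ax": 0,"ay": 0,"az": 0},
  {"jaw": 63,"dx": 0,"dy": 0,"dz": 0,"ax": 0,"ay": 0,"az": 0},
  {"jaw": 75,"dx": 0,"dy": 0,"dz": 0,"ax": 0,"ay": 0,"az": 0},
  {"jaw": 85,"dx": 0,"dy": 0,"dz": 0,"ax": 0,"ay": 0,"az": 0},
  {"jaw": 85,"dx": 0,"dy": 0,"dz": 0,"ax": 0,"ay": 0,"az": 0},
  {"jaw": 85,"dx": 0,"dy": 0,"dz": 0,"ax": 0,"ay": 0,"az": 0},
  {"jaw": 85,"dx": 0,"dy": 0,"dz": -0.2,"ax": 0,"ay": 0,"az": 0},
  {"jaw": 85,"dx": 0,"dy": 0,"dz": -0.5,"ax": 0,"ay": 0,"az": 0},
  {"jaw": 85,"dx": 0,"dy": 0,"dz": -0.8,"ax": 0,"ay": 0,"az": 0},
  {"jaw": 85,"dx": 0,"dy": 0,"dz": -1,"ax": 0,"ay": 0,"az": 0},
  {"jaw": 85,"dx": 0,"dy": 0,"dz": -1,"ax": 0,"ay": 0,"az": 0},
])

```text
time_s: 16.23
tcp_pos: [509.6, 248.5, 190.6]
eef_rot: [-3.139, -0.0, -0.015]
wrist_force: [0.4, 0.4, 0.9]
grip_width: 0.993
finger_force: 0.0
```

>>> send_rows([
  {"jaw": 85,"dx": -0.05,"dy": 0.2,"dz": -0.2,"ax": 0,"ay": 0,"az": -0.1},
  {"jaw": 85,"dx": -0.1,"dy": 0.4,"dz": -0.2,"ax": 0,"ay": 0,"az": -0.2},
  {"jaw": 85,"dx": -0.2,"dy": 0.6,"dz": -0.2,"ax": 0,"ay": 0,"az": -0.3},
  {"jaw": 85,"dx": -0.28,"dy": 0.8,"dz": -0.2,"ax": 0,"ay": 0,"az": -0.4},
  {"jaw": 85,"dx": -0.28,"dy": 1,"dz": -0.2,"ax": 0,"ay": 0,"az": -0.5},
  {"jaw": 85,"dx": -0.28,"dy": 1,"dz": -0.2,"ax": 0,"ay": 0,"az": -0.6},
  {"jaw": 85,"dx": -0.28,"dy": 1,"dz": -0.2,"ax": 0,"ay": 0,"az": -0.7},
  {"jaw": 85,"dx": -0.28,"dy": 1,"dz": -0.2,"ax": 0,"ay": 0,"az": -0.8},
  {"jaw": 85,"dx": -0.28,"dy": 1,"dz": -0.2,"ax": 0,"ay": 0,"az": -0.9},
  {"jaw": 85,"dx": -0.28,"dy": 1,"dz": -0.2,"ax": 0,"ay": 0,"az": -1},
  {"jaw": 85,"dx": -0.28,"dy": 1,"dz": -0.2,"ax": 0,"ay": 0,"az": -1},
])

```text
time_s: 17.15
tcp_pos: [478.2, 147.6, 204.0]
eef_rot: [-2.719, -1.572, 0.002]
wrist_force: [-0.4, 0.1, -0.4]
grip_width: 0.991
finger_force: 0.0
```

>>> send_rows([
  {"jaw": 85,"dx": -0.2,"dy": 0.12,"dz": 0,"ax": 0,"ay": 0,"az": -0.1},
  {"jaw": 85,"dx": -0.4,"dy": 0.24,"dz": 0,"ax": 0,"ay": 0,"az": -0.2},
  {"jaw": 85,"dx": -0.6,"dy": 0.36,"dz": 0,"ax": 0,"ay": 0,"az": -0.3},
  {"jaw": 85,"dx": -0.8,"dy": 0.48,"dz": 0,"ax": 0,"ay": 0,"az": -0.4},
  {"jaw": 85,"dx": -0.87,"dy": 0.5,"dz": 0,"ax": 0,"ay": 0,"az": -0.5},
  {"jaw": 85,"dx": -0.87,"dy": 0.5,"dz": 0,"ax": 0,"ay": 0,"az": -0.6},
  {"jaw": 85,"dx": -0.87,"dy": 0.5,"dz": 0,"ax": 0,"ay": 0,"az": -0.653},
  {"jaw": 85,"dx": -0.87,"dy": 0.5,"dz": 0,"ax": 0,"ay": 0,"az": -0.653},
])

```text
time_s: 17.82
tcp_pos: [478.1, 47.1, 204.4]
eef_rot: [-2.039, -2.389, 0.001]
wrist_force: [-0.2, 0.4, -0.1]
grip_width: 0.996
finger_force: 0.0
```

>>> send_rows([
  {"jaw": 85,"dx": -0.35,"dy": -0.06,"dz": 0,"ax": 0,"ay": 0,"az": 0},
  {"jaw": 85,"dx": -0.74,"dy": -0.12,"dz": 0,"ax": 0,"ay": 0,"az": 0},
  {"jaw": 85,"dx": -0.74,"dy": -0.12,"dz": 0,"ax": 0,"ay": 0,"az": 0},
  {"jaw": 85,"dx": -0.74,"dy": -0.12,"dz": 0,"ax": 0,"ay": 0,"az": 0},
  {"jaw": 85,"dx": -0.74,"dy": -0.12,"dz": 0,"ax": 0,"ay": 0,"az": 0},
])

```text
time_s: 18.23
tcp_pos: [478.2, -27.4, 204.6]
eef_rot: [-2.039, -2.389, 0.0]
wrist_force: [0.2, -0.3, 0.0]
grip_width: 0.994
finger_force: 0.0
```

Run:
```python
from h import *
s=save('side','s5');t=save('top','t5')
S=manip.sense();print(S['tcp_pos'],S['qpos'],S['eef_rot'])
Rm=R.from_rotvec(S['eef_rot']).as_matrix(); print(Rm.round(3).tolist())
cv2.imwrite('pics/c5.png',np.hstack([cv2.resize(s['img'][110:290,130:310],(400,400)),cv2.resize(t['img'][90:290,200:400],(400,400))]))
```

```text
[478.21011257 -26.69541719 204.68371815] [-2.93182643e-01 -1.18014524e-01  2.02511601e+00  2.09916052e-04
  1.23509844e+00 -4.53441943e-01] [-2.03617132e+00 -2.39157192e+00  9.68001898e-05]
[[-0.16, 0.987, -0.001], [0.987, 0.16, 0.0], [0.0, -0.0, -1.0]]
```

View pics/c5.png

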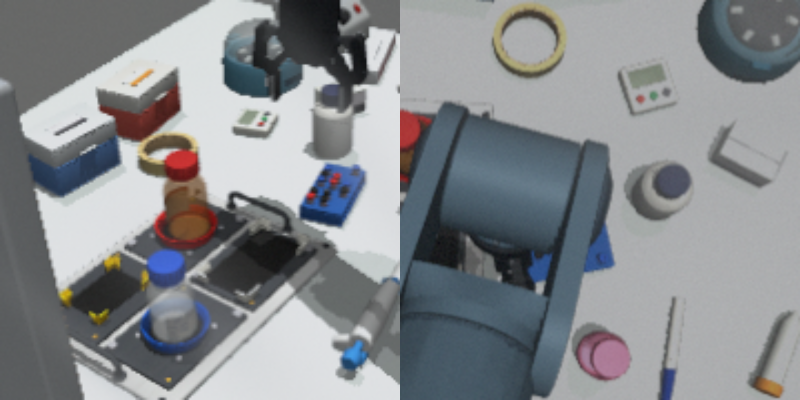

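Both bottles stand upright in their cups. Next is the rack.

>>> send_rows([
  {"jaw": 85,"dx": -0.35,"dy": -0.06,"dz": 0,"ax": 0,"ay": 0,"az": 0},
  {"jaw": 85,"dx": -0.74,"dy": -0.12,"dz": 0.1,"ax": 0,"ay": 0,"az": 0},
  {"jaw": 85,"dx": -0.74,"dy": -0.12,"dz": 0.4,"ax": 0,"ay": 0,"az": 0},
  {"jaw": 85,"dx": -0.74,"dy": -0.12,"dz": 0.7,"ax": 0,"ay": 0,"az": 0},
  {"jaw": 85,"dx": -0.74,"dy": -0.12,"dz": 1,"ax": 0,"ay": 0,"az": 0},
  {"jaw": 85,"dx": -0.74,"dy": -0.12,"dz": 1,"ax": 0,"ay": 0,"az": 0},
  {"jaw": 85,"dx": -0.74,"dy": -0.12,"dz": 1,"ax": 0,"ay": 0,"az": 0},
])

```text
time_s: 18.92
tcp_pos: [477.4, -101.2, 103.9]
eef_rot: [-2.033, -2.39, 0.002]
wrist_force: [0.8, 0.5, 0.2]
grip_width: 0.994
finger_force: 0.0
```

Run:
```python
from h import *
s=save('side','s6'); S=manip.sense();print(S['tcp_pos'])
cv2.imwrite('pics/c6.png',cv2.resize(s['img'][130:250,210:330],(500,500),interpolation=cv2.INTER_CUBIC))
```

```text
[ 478.84571617 -101.94474484  105.75727831]
```

View pics/c6.png

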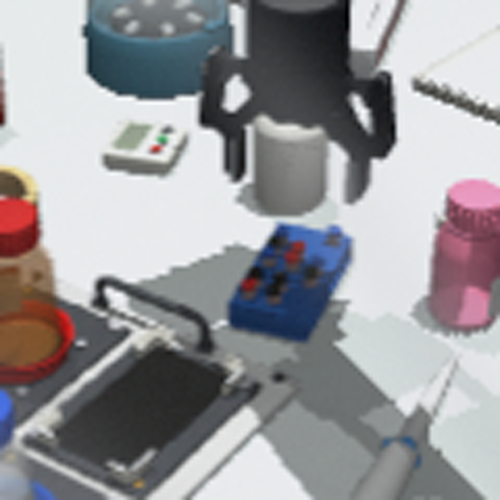

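The gripper is aligned over the rack (290,280), with its fingers either side of the width.

>>> send_rows([
  {"jaw": 85,"dx": 0,"dy": 0,"dz": 0.2,"ax": 0,"ay": 0,"az": 0},
  {"jaw": 85,"dx": 0,"dy": 0,"dz": 0.4,"ax": 0,"ay": 0,"az": 0},
  {"jaw": 85,"dx": 0,"dy": 0,"dz": 0.6,"ax": 0,"ay": 0,"az": 0},
  {"jaw": 85,"dx": 0,"dy": 0,"dz": 0.75,"ax": 0,"ay": 0,"az": 0},
  {"jaw": 85,"dx": 0,"dy": 0,"dz": 0.79,"ax": 0,"ay": 0,"az": 0},
  {"jaw": 85,"dx": 0,"dy": 0,"dz": 0.79,"ax": 0,"ay": 0,"az": 0},
  {"jaw": 85,"dx": 0,"dy": 0,"dz": 0.79,"ax": 0,"ay": 0,"az": 0},
])

```text
time_s: 19.55
tcp_pos: [479.9, -103.0, 27.9]
eef_rot: [2.034, 2.39, 0.001]
wrist_force: [0.3, -0.8, 1.0]
grip_width: 0.996
finger_force: 0.0
```

>>> send_rows([
  {"jaw": 74,"dx": 0,"dy": 0,"dz": 0,"ax": 0,"ay": 0,"az": 0},
  {"jaw": 68,"dx": 0,"dy": 0,"dz": 0,"ax": 0,"ay": 0,"az": 0},
  {"jaw": 64,"dx": 0,"dy": 0,"dz": 0,"ax": 0,"ay": 0,"az": 0},
  {"jaw": 60,"dx": 0,"dy": 0,"dz": 0,"ax": 0,"ay": 0,"az": 0},
  {"jaw": 54,"dx": 0,"dy": 0,"dz": 0,"ax": 0,"ay": 0,"az": 0},
  {"jaw": 54,"dx": 0,"dy": 0,"dz": 0,"ax": 0,"ay": 0,"az": 0},
  {"jaw": 54,"dx": 0,"dy": 0,"dz": 0,"ax": 0,"ay": 0,"az": 0},
  {"jaw": 54,"dx": 0,"dy": 0,"dz": 0,"ax": 0,"ay": 0,"az": 0},
], force=40)

```text
time_s: 20.22
tcp_pos: [479.2, -102.9, 27.5]
eef_rot: [2.036, 2.391, 0.001]
wrist_force: [-2.8, 0.9, 8.9]
grip_width: 0.731
finger_force: 42.0
```

>>> send_rows([
  {"jaw": 54,"dx": 0,"dy": 0,"dz": -0.1,"ax": 0,"ay": 0,"az": 0},
  {"jaw": 54,"dx": 0,"dy": 0,"dz": -0.3,"ax": 0,"ay": 0,"az": 0},
  {"jaw": 54,"dx": 0,"dy": 0,"dz": -0.5,"ax": 0,"ay": 0,"az": 0},
  {"jaw": 54,"dx": 0,"dy": 0,"dz": -0.7,"ax": 0,"ay": 0,"az": 0},
  {"jaw": 54,"dx": 0,"dy": 0,"dz": -0.8,"ax": 0,"ay": 0,"az": 0},
  {"jaw": 54,"dx": 0,"dy": 0,"dz": -0.8,"ax": 0,"ay": 0,"az": 0},
])

```text
time_s: 20.72
tcp_pos: [480.0, -103.3, 108.8]
eef_rot: [2.033, 2.388, 0.002]
wrist_force: [0.8, -0.0, -1.7]
grip_width: 0.731
finger_force: 44.7
```

>>> send_rows([
  {"jaw": 54,"dx": 0.2,"dy": 0.05,"dz": 0,"ax": 0,"ay": 0,"az": 0.05},
  {"jaw": 54,"dx": 0.45,"dy": 0.1,"dz": 0,"ax": 0,"ay": 0,"az": 0.12},
  {"jaw": 54,"dx": 0.75,"dy": 0.18,"dz": 0,"ax": 0,"ay": 0,"az": 0.2},
  {"jaw": 54,"dx": 0.95,"dy": 0.23,"dz": 0,"ax": 0,"ay": 0,"az": 0.231},
])

```text
time_s: 21.05
tcp_pos: [484.8, -3.2, 104.6]
eef_rot: [-2.312, -2.123, 0.002]
wrist_force: [0.4, -0.0, -0.7]
grip_width: 0.73
finger_force: 44.6
```

>>> send_rows([
  {"jaw": 54,"dx": 0.25,"dy": 0,"dz": 0,"ax": 0,"ay": 0,"az": 0},
  {"jaw": 54,"dx": 0.5,"dy": 0,"dz": 0,"ax": 0,"ay": 0,"az": 0},
  {"jaw": 54,"dx": 0.75,"dy": 0,"dz": 0,"ax": 0,"ay": 0,"az": 0},
  {"jaw": 54,"dx": 0.97,"dy": 0,"dz": 0,"ax": 0,"ay": 0,"az": 0},
  {"jaw": 54,"dx": 0.97,"dy": 0,"dz": 0,"ax": 0,"ay": 0,"az": 0},
  {"jaw": 54,"dx": 0.97,"dy": 0,"dz": 0,"ax": 0,"ay": 0,"az": 0},
  {"jaw": 54,"dx": 0.97,"dy": 0,"dz": 0,"ax": 0,"ay": 0,"az": 0},
])

```text
time_s: 21.63
tcp_pos: [493.2, 91.3, 105.1]
eef_rot: [-2.31, -2.128, 0.002]
wrist_force: [-0.1, -0.4, -1.5]
grip_width: 0.732
finger_force: 44.6
```

Run:
```python
from h import *
s=save('side','s7');S=manip.sense();p=S['tcp_pos'];print(p,S['wrist_force'])
Rm=R.from_rotvec(S['eef_rot']).as_matrix(); print('yaw',np.degrees(np.arctan2(Rm[1,0],Rm[0,0])))
im=s['img'].copy()
x=Rm[:,0];y=Rm[:,1]; zb=p[2]-27.5
k=5; big=cv2.resize(im[130:290,170:330],(800,800),interpolation=cv2.INTER_CUBIC)
for a in(-60,60):
  for b in(-32,32):
    q=p+a*x+b*y; q[2]=zb; u=(proj(s,q)-[170,130])*k; cv2.circle(big,tuple(int(v) for v in u),4,(0,255,0),-1)
    q[2]=zb+24; u=(proj(s,q)-[170,130])*k; cv2.circle(big,tuple(int(v) for v in u),4,(0,255,255),-1)
c=np.array([494.1,91.6]); l=np.array([np.sin(np.radians(4.65)),np.cos(np.radians(4.65))]); w=np.array([l[1],-l[0]])
for a in(-65,65):
  for b in(-37,37):
    u=(proj(s,[*(c+a*l+b*w),16])-[170,130])*k; cv2.circle(big,tuple(int(v) for v in u),4,(255,0,255),-1)
cv2.imwrite('pics/c7.png',big[:600])
```

```text
[493.33335122  90.95957623 105.28443497] [-0.6612048  -0.40649181 -1.27699579]
yaw 85.2722485446384
```

View pics/c7.png

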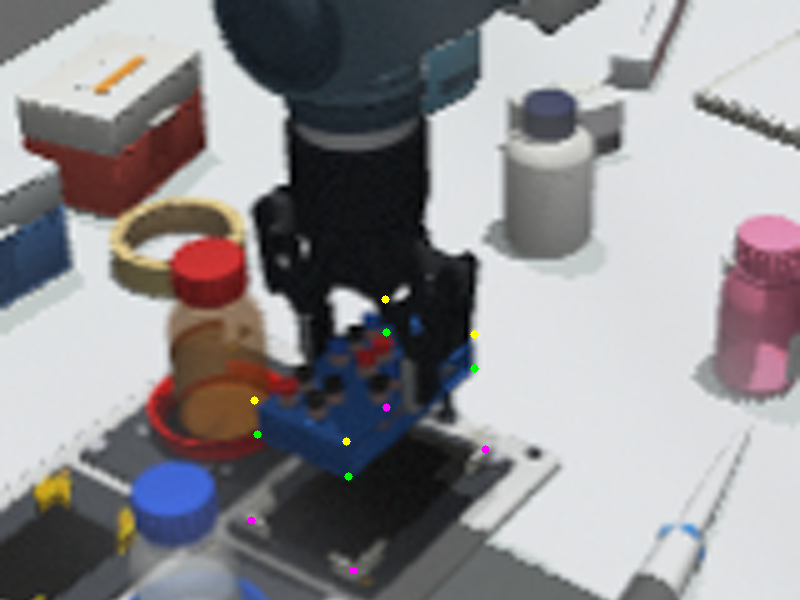

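The held rack matches the green and yellow predicted corners, and the pink nest corners fall on the white brackets. Next is the descent.

>>> send_rows([
  {"jaw": 54,"dx": 0.01,"dy": 0.01,"dz": 0.1,"ax": 0,"ay": 0,"az": 0},
  {"jaw": 54,"dx": 0.01,"dy": 0.01,"dz": 0.25,"ax": 0,"ay": 0,"az": 0},
  {"jaw": 54,"dx": 0.01,"dy": 0.01,"dz": 0.38,"ax": 0,"ay": 0,"az": 0},
  {"jaw": 54,"dx": 0.01,"dy": 0.01,"dz": 0.48,"ax": 0,"ay": 0,"az": 0},
  {"jaw": 54,"dx": 0.01,"dy": 0.01,"dz": 0.53,"ax": 0,"ay": 0,"az": 0},
  {"jaw": 54,"dx": 0.01,"dy": 0.01,"dz": 0.57,"ax": 0,"ay": 0,"az": 0},
  {"jaw": 54,"dx": 0.01,"dy": 0.01,"dz": 0.59,"ax": 0,"ay": 0,"az": 0},
  {"jaw": 54,"dx": 0.01,"dy": 0.01,"dz": 0.59,"ax": 0,"ay": 0,"az": 0},
  {"jaw": 54,"dx": 0.01,"dy": 0.01,"dz": 0.59,"ax": 0,"ay": 0,"az": 0},
])

```text
time_s: 22.43
tcp_pos: [495.3, 92.4, 47.4]
eef_rot: [2.31, 2.128, 0.001]
wrist_force: [-0.7, -0.6, -1.5]
grip_width: 0.728
finger_force: 44.6
```

>>> send_rows([
  {"jaw": 54,"dx": 0,"dy": 0,"dz": 0.01,"ax": 0,"ay": 0,"az": 0},
  {"jaw": 54,"dx": 0,"dy": 0,"dz": 0.02,"ax": 0,"ay": 0,"az": 0},
  {"jaw": 54,"dx": 0,"dy": 0,"dz": 0.02,"ax": 0,"ay": 0,"az": 0},
  {"jaw": 54,"dx": 0,"dy": 0,"dz": 0.02,"ax": 0,"ay": 0,"az": 0},
])

```text
time_s: 22.77
tcp_pos: [495.0, 92.5, 45.1]
eef_rot: [2.31, 2.129, 0.0]
wrist_force: [0.5, -0.2, -1.6]
grip_width: 0.733
finger_force: 44.6
```

>>> send_rows([
  {"jaw": 54,"dx": 0,"dy": 0,"dz": 0.01,"ax": 0,"ay": 0,"az": 0},
  {"jaw": 54,"dx": 0,"dy": 0,"dz": 0.02,"ax": 0,"ay": 0,"az": 0},
  {"jaw": 54,"dx": 0,"dy": 0,"dz": 0.025,"ax": 0,"ay": 0,"az": 0},
  {"jaw": 54,"dx": 0,"dy": 0,"dz": 0.025,"ax": 0,"ay": 0,"az": 0},
])

```text
time_s: 23.1
tcp_pos: [495.1, 92.5, 43.5]
eef_rot: [-2.31, -2.129, 0.001]
wrist_force: [-4.7, -0.4, 8.5]
grip_width: 0.734
finger_force: 45.4
```

The rack contacts at z=43.5, which is 16 mm above its bench grasp, so it is seated. I'll release, rise and refine the carton measurement.

>>> send_rows([
  {"jaw": 62,"dx": 0,"dy": 0,"dz": 0,"ax": 0,"ay": 0,"az": 0},
  {"jaw": 66,"dx": 0,"dy": 0,"dz": 0,"ax": 0,"ay": 0,"az": 0},
  {"jaw": 72,"dx": 0,"dy": 0,"dz": 0,"ax": 0,"ay": 0,"az": 0},
  {"jaw": 78,"dx": 0,"dy": 0,"dz": 0,"ax": 0,"ay": 0,"az": 0},
  {"jaw": 78,"dx": 0,"dy": 0,"dz": 0,"ax": 0,"ay": 0,"az": 0},
  {"jaw": 78,"dx": 0,"dy": 0,"dz": 0,"ax": 0,"ay": 0,"az": 0},
  {"jaw": 78,"dx": 0,"dy": 0,"dz": -0.2,"ax": 0,"ay": 0,"az": 0},
  {"jaw": 78,"dx": 0,"dy": 0,"dz": -0.5,"ax": 0,"ay": 0,"az": 0},
  {"jaw": 78,"dx": 0,"dy": 0,"dz": -0.8,"ax": 0,"ay": 0,"az": 0},
  {"jaw": 78,"dx": 0,"dy": 0,"dz": -1,"ax": 0,"ay": 0,"az": 0},
  {"jaw": 78,"dx": 0,"dy": 0,"dz": -1,"ax": 0,"ay": 0,"az": 0},
])

```text
time_s: 24.02
tcp_pos: [498.1, 92.4, 147.5]
eef_rot: [2.305, 2.124, 0.011]
wrist_force: [0.5, -0.3, 0.7]
grip_width: 0.911
finger_force: 0.0
```

>>> send_rows([
  {"jaw": 85,"dx": -0.25,"dy": 0,"dz": -0.3,"ax": 0,"ay": 0,"az": 0},
  {"jaw": 85,"dx": -0.5,"dy": 0,"dz": -0.5,"ax": 0,"ay": 0,"az": 0},
  {"jaw": 85,"dx": -0.8,"dy": 0,"dz": -0.6,"ax": 0,"ay": 0,"az": 0},
  {"jaw": 85,"dx": -1,"dy": 0,"dz": -0.6,"ax": 0,"ay": 0,"az": 0},
  {"jaw": 85,"dx": -1,"dy": 0,"dz": -0.6,"ax": 0,"ay": 0,"az": 0},
])

```text
time_s: 24.43
tcp_pos: [486.9, -9.9, 202.7]
eef_rot: [2.313, 2.123, -0.0]
wrist_force: [-0.1, -0.6, -0.6]
grip_width: 0.992
finger_force: 0.0
```

Run:
```python
from h import *
s=save('side','s8');t=save('top','t8');S=manip.sense();print(S['tcp_pos'])
k=8
a=cv2.resize(t['img'][140:190,350:400],(400,400),interpolation=cv2.INTER_CUBIC); a=cv2.convertScaleAbs(a,alpha=1.3)
b=cv2.resize(s['img'][130:255,180:305],(400,400),interpolation=cv2.INTER_CUBIC)
cv2.imwrite('pics/c8.png',np.hstack([a,b]))
```

```text
[486.24011802  -7.38110543 201.54006292]
```

View pics/c8.png

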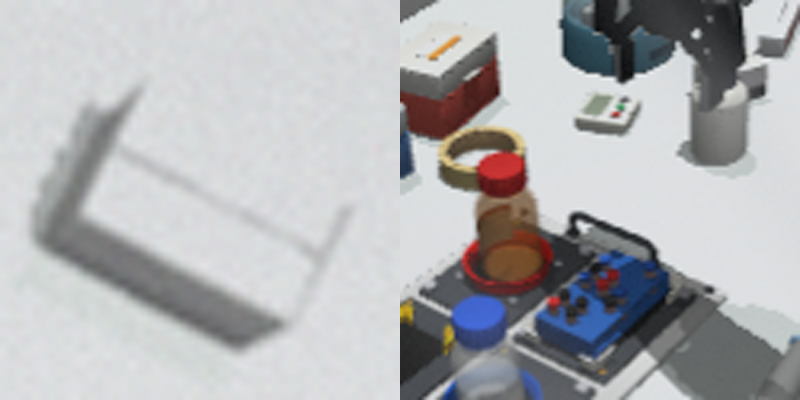

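The rack sits inside its brackets. The carton's top corners in the 8x crop are (80,218), (292,322), (350,205) and (145,85), with base corners (42,235) and (242,352).

Run:
```python
from h import *
t=load('t8'); f=lambda p,z: onz(t,350+p[0]/8-.5+.06,140+p[1]/8-.5+.06,z)[:2]
T=np.array([f(p,45) for p in((80,218),(292,322),(350,205),(145,85))]); B=np.array([f(p,0) for p in((42,235),(242,352))])
print(T.round(1).tolist(),np.linalg.norm(T-np.roll(T,-1,0),axis=1).round(1),B.round(1).tolist(),np.linalg.norm(B[0]-B[1]))
ctr=T.mean(0)
for e in(T[0]-T[1],T[3]-T[2],B[0]-B[1]): print(np.degrees(np.arctan2(-e[0],e[1])).round(1))
print('widthdirs',[np.degrees(np.arctan2(*(T[i]-T[j])[::-1])).round(1) for i,j in((3,0),(2,1))])
print(ctr)
e=(T[0]-T[1]+B[0]-B[1]);e/=np.linalg.norm(e);n=np.array([e[1],-e[0]]);m=(T[0]+T[1]+B[0]+B[1])/4
print('front-edge based',m+25.5*n)
```

```text
[[591.5, -303.6], [556.6, -368.2], [593.8, -390.4], [634.4, -328.0]] [73.4 43.3 74.4 49.3] [[596.9, -305.5], [555.9, -368.9]] 75.4857579916185
-28.4
-33.1
-32.8
widthdirs [np.float64(-29.7), np.float64(-30.8)]
[ 594.07445364 -347.54798005]
front-edge based [ 597.15932813 -349.54046933]
```

>>> send_rows([
  {"jaw": 85,"dx": -0.35,"dy": 0.14,"dz": 0,"ax": 0,"ay": 0,"az": 0},
  {"jaw": 85,"dx": -0.7,"dy": 0.28,"dz": 0,"ax": 0,"ay": 0,"az": 0},
  {"jaw": 85,"dx": -1,"dy": 0.4,"dz": 0,"ax": 0,"ay": 0,"az": 0},
])

```text
time_s: 24.78
tcp_pos: [518.6, -110.1, 201.4]
eef_rot: [-2.307, -2.13, 0.001]
wrist_force: [0.1, 0.2, -0.1]
grip_width: 0.995
finger_force: 0.0
```

>>> send_rows([
  {"jaw": 85,"dx": -0.35,"dy": 0.14,"dz": 0,"ax": 0,"ay": 0,"az": 0},
  {"jaw": 85,"dx": -0.7,"dy": 0.28,"dz": 0,"ax": 0,"ay": 0,"az": 0},
  {"jaw": 85,"dx": -1,"dy": 0.4,"dz": 0,"ax": 0,"ay": 0,"az": 0},
])

```text
time_s: 25.03
tcp_pos: [550.6, -213.7, 201.1]
eef_rot: [-2.308, -2.128, 0.0]
wrist_force: [0.8, -0.1, -0.2]
grip_width: 0.996
finger_force: 0.0
```

>>> send_rows([
  {"jaw": 85,"dx": -0.35,"dy": 0.14,"dz": 0,"ax": 0,"ay": 0,"az": 0},
  {"jaw": 85,"dx": -0.7,"dy": 0.28,"dz": 0,"ax": 0,"ay": 0,"az": 0},
  {"jaw": 85,"dx": -1,"dy": 0.4,"dz": 0,"ax": 0,"ay": 0,"az": 0},
])

```text
time_s: 25.28
tcp_pos: [582.5, -316.6, 200.8]
eef_rot: [-2.308, -2.128, 0.0]
wrist_force: [-0.5, 0.3, 0.6]
grip_width: 0.995
finger_force: 0.0
```

>>> send_rows([
  {"jaw": 85,"dx": -0.2,"dy": 0.1,"dz": 0,"ax": 0,"ay": 0,"az": 0.1},
  {"jaw": 85,"dx": -0.31,"dy": 0.17,"dz": 0,"ax": 0,"ay": 0,"az": 0.2},
  {"jaw": 85,"dx": -0.31,"dy": 0.17,"dz": 0,"ax": 0,"ay": 0,"az": 0.3},
  {"jaw": 85,"dx": -0.31,"dy": 0.17,"dz": 0,"ax": 0,"ay": 0,"az": 0.4},
  {"jaw": 85,"dx": -0.31,"dy": 0.17,"dz": 0,"ax": 0,"ay": 0,"az": 0.43},
  {"jaw": 85,"dx": -0.31,"dy": 0.17,"dz": 0,"ax": 0,"ay": 0,"az": 0.43},
  {"jaw": 85,"dx": -0.31,"dy": 0.17,"dz": 0,"ax": 0,"ay": 0,"az": 0.43},
])

```text
time_s: 25.87
tcp_pos: [596.5, -346.9, 201.1]
eef_rot: [-2.724, -1.562, 0.001]
wrist_force: [0.5, 0.5, -0.8]
grip_width: 0.997
finger_force: 0.0
```

>>> send_rows([
  {"jaw": 85,"dx": -0.02,"dy": 0,"dz": 0.3,"ax": 0,"ay": 0,"az": 0},
  {"jaw": 85,"dx": -0.02,"dy": 0,"dz": 0.6,"ax": 0,"ay": 0,"az": 0},
  {"jaw": 85,"dx": -0.02,"dy": 0,"dz": 0.9,"ax": 0,"ay": 0,"az": 0},
  {"jaw": 85,"dx": -0.02,"dy": 0,"dz": 1,"ax": 0,"ay": 0,"az": 0},
  {"jaw": 85,"dx": -0.02,"dy": 0,"dz": 1,"ax": 0,"ay": 0,"az": 0},
  {"jaw": 85,"dx": -0.02,"dy": 0,"dz": 1,"ax": 0,"ay": 0,"az": 0},
])

```text
time_s: 26.37
tcp_pos: [595.5, -349.7, 102.7]
eef_rot: [-2.726, -1.56, 0.0]
wrist_force: [-0.6, -0.1, 1.1]
grip_width: 0.992
finger_force: 0.0
```

>>> send_rows([
  {"jaw": 85,"dx": 0,"dy": 0,"dz": 0.2,"ax": 0,"ay": 0,"az": 0},
  {"jaw": 85,"dx": 0,"dy": 0,"dz": 0.4,"ax": 0,"ay": 0,"az": 0},
  {"jaw": 85,"dx": 0,"dy": 0,"dz": 0.58,"ax": 0,"ay": 0,"az": 0},
  {"jaw": 85,"dx": 0,"dy": 0,"dz": 0.68,"ax": 0,"ay": 0,"az": 0},
  {"jaw": 85,"dx": 0,"dy": 0,"dz": 0.71,"ax": 0,"ay": 0,"az": 0},
  {"jaw": 85,"dx": 0,"dy": 0,"dz": 0.71,"ax": 0,"ay": 0,"az": 0},
  {"jaw": 85,"dx": 0,"dy": 0,"dz": 0.71,"ax": 0,"ay": 0,"az": 0},
])

```text
time_s: 26.95
tcp_pos: [596.3, -350.8, 33.4]
eef_rot: [2.725, 1.558, 0.002]
wrist_force: [0.1, -0.5, 0.6]
grip_width: 0.996
finger_force: 0.0
```

>>> send_rows([
  {"jaw": 70,"dx": 0,"dy": 0,"dz": 0,"ax": 0,"ay": 0,"az": 0},
  {"jaw": 60,"dx": 0,"dy": 0,"dz": 0,"ax": 0,"ay": 0,"az": 0},
  {"jaw": 55,"dx": 0,"dy": 0,"dz": 0,"ax": 0,"ay": 0,"az": 0},
  {"jaw": 52,"dx": 0,"dy": 0,"dz": 0,"ax": 0,"ay": 0,"az": 0},
  {"jaw": 48,"dx": 0,"dy": 0,"dz": 0,"ax": 0,"ay": 0,"az": 0},
  {"jaw": 44,"dx": 0,"dy": 0,"dz": 0,"ax": 0,"ay": 0,"az": 0},
  {"jaw": 44,"dx": 0,"dy": 0,"dz": 0,"ax": 0,"ay": 0,"az": 0},
  {"jaw": 44,"dx": 0,"dy": 0,"dz": 0,"ax": 0,"ay": 0,"az": 0},
  {"jaw": 44,"dx": 0,"dy": 0,"dz": 0,"ax": 0,"ay": 0,"az": 0},
], force=30)

```text
time_s: 27.7
tcp_pos: [595.6, -350.3, 32.1]
eef_rot: [2.727, 1.559, 0.001]
wrist_force: [-0.3, 0.6, 4.3]
grip_width: 0.585
finger_force: 32.9
```

>>> send_rows([
  {"jaw": 44,"dx": 0,"dy": 0,"dz": -0.1,"ax": 0,"ay": 0,"az": 0},
  {"jaw": 44,"dx": 0,"dy": 0,"dz": -0.3,"ax": 0,"ay": 0,"az": 0},
  {"jaw": 44,"dx": 0,"dy": 0,"dz": -0.6,"ax": 0,"ay": 0,"az": -0.1},
  {"jaw": 44,"dx": 0,"dy": 0,"dz": -0.9,"ax": 0,"ay": 0,"az": -0.2},
  {"jaw": 44,"dx": 0,"dy": 0,"dz": -1,"ax": 0,"ay": 0,"az": -0.3},
  {"jaw": 44,"dx": 0,"dy": 0,"dz": -1,"ax": 0,"ay": 0,"az": -0.4},
  {"jaw": 44,"dx": 0,"dy": 0,"dz": -1,"ax": 0,"ay": 0,"az": -0.431},
  {"jaw": 44,"dx": 0,"dy": 0,"dz": -1,"ax": 0,"ay": 0,"az": -0.431},
])

```text
time_s: 28.37
tcp_pos: [594.9, -349.8, 131.7]
eef_rot: [-2.309, -2.13, 0.0]
wrist_force: [0.2, 0.5, -0.3]
grip_width: 0.58
finger_force: 32.3
```

>>> send_rows([
  {"jaw": 44,"dx": 0.1,"dy": 0,"dz": -0.3,"ax": 0,"ay": 0,"az": 0},
  {"jaw": 44,"dx": 0.3,"dy": -0.01,"dz": -0.6,"ax": 0,"ay": 0,"az": 0},
  {"jaw": 44,"dx": 0.6,"dy": -0.02,"dz": -0.8,"ax": 0,"ay": 0,"az": 0},
  {"jaw": 44,"dx": 0.97,"dy": -0.03,"dz": -0.8,"ax": 0,"ay": 0,"az": 0},
  {"jaw": 44,"dx": 0.97,"dy": -0.03,"dz": -0.8,"ax": 0,"ay": 0,"az": 0},
])

```text
time_s: 28.78
tcp_pos: [600.9, -248.1, 213.1]
eef_rot: [2.306, 2.134, 0.003]
wrist_force: [-0.6, 0.0, -1.7]
grip_width: 0.578
finger_force: 32.3
```

>>> send_rows([
  {"jaw": 44,"dx": 0.33,"dy": -0.01,"dz": 0,"ax": 0,"ay": 0,"az": 0},
  {"jaw": 44,"dx": 0.66,"dy": -0.02,"dz": 0,"ax": 0,"ay": 0,"az": 0},
  {"jaw": 44,"dx": 0.97,"dy": -0.03,"dz": 0,"ax": 0,"ay": 0,"az": 0},
])

```text
time_s: 29.03
tcp_pos: [604.1, -154.8, 210.6]
eef_rot: [-2.31, -2.127, 0.001]
wrist_force: [0.3, 0.3, -0.7]
grip_width: 0.58
finger_force: 32.3
```

>>> send_rows([
  {"jaw": 44,"dx": 0.33,"dy": -0.01,"dz": 0,"ax": 0,"ay": 0,"az": 0},
  {"jaw": 44,"dx": 0.66,"dy": -0.02,"dz": 0,"ax": 0,"ay": 0,"az": 0},
  {"jaw": 44,"dx": 0.97,"dy": -0.03,"dz": 0,"ax": 0,"ay": 0,"az": 0},
  {"jaw": 44,"dx": 0.97,"dy": -0.03,"dz": 0,"ax": 0,"ay": 0,"az": 0},
])

```text
time_s: 29.37
tcp_pos: [608.9, -54.4, 210.4]
eef_rot: [-2.303, -2.132, 0.0]
wrist_force: [-0.6, -0.2, 0.8]
grip_width: 0.58
finger_force: 32.3
```

>>> send_rows([
  {"jaw": 44,"dx": 0.33,"dy": -0.01,"dz": 0,"ax": 0,"ay": 0,"az": 0},
  {"jaw": 44,"dx": 0.66,"dy": -0.02,"dz": 0,"ax": 0,"ay": 0,"az": 0},
  {"jaw": 44,"dx": 0.97,"dy": -0.03,"dz": 0,"ax": 0,"ay": 0,"az": 0},
])

```text
time_s: 29.62
tcp_pos: [614.1, 38.3, 210.7]
eef_rot: [-2.311, -2.127, 0.002]
wrist_force: [0.7, 0.2, -1.7]
grip_width: 0.581
finger_force: 32.3
```

>>> send_rows([
  {"jaw": 44,"dx": 0.33,"dy": -0.01,"dz": 0,"ax": 0,"ay": 0,"az": 0},
  {"jaw": 44,"dx": 0.66,"dy": -0.02,"dz": 0,"ax": 0,"ay": 0,"az": 0},
  {"jaw": 44,"dx": 0.97,"dy": -0.03,"dz": 0,"ax": 0,"ay": 0,"az": 0},
])

```text
time_s: 29.87
tcp_pos: [619.0, 135.6, 210.7]
eef_rot: [-2.31, -2.128, 0.002]
wrist_force: [0.4, -1.0, -0.3]
grip_width: 0.581
finger_force: 32.3
```

>>> send_rows([
  {"jaw": 44,"dx": 0.3,"dy": -0.01,"dz": 0,"ax": 0,"ay": 0,"az": 0},
  {"jaw": 44,"dx": 0.6,"dy": -0.02,"dz": 0,"ax": 0,"ay": 0,"az": 0},
  {"jaw": 44,"dx": 0.85,"dy": -0.03,"dz": 0,"ax": 0,"ay": 0,"az": 0},
  {"jaw": 44,"dx": 0.97,"dy": -0.03,"dz": 0,"ax": 0,"ay": 0,"az": 0},
  {"jaw": 44,"dx": 0.97,"dy": -0.03,"dz": 0,"ax": 0,"ay": 0,"az": 0},
  {"jaw": 44,"dx": 0.97,"dy": -0.03,"dz": 0,"ax": 0,"ay": 0,"az": 0},
  {"jaw": 44,"dx": 0.97,"dy": -0.03,"dz": 0,"ax": 0,"ay": 0,"az": 0},
])

```text
time_s: 30.45
tcp_pos: [624.3, 229.9, 211.1]
eef_rot: [2.311, 2.128, -0.002]
wrist_force: [-0.3, -0.8, -0.1]
grip_width: 0.58
finger_force: 32.3
```

>>> send_rows([
  {"jaw": 44,"dx": 0.05,"dy": -0.01,"dz": 0.25,"ax": 0,"ay": 0,"az": 0},
  {"jaw": 44,"dx": 0.05,"dy": -0.01,"dz": 0.55,"ax": 0,"ay": 0,"az": 0},
  {"jaw": 44,"dx": 0.05,"dy": -0.01,"dz": 0.85,"ax": 0,"ay": 0,"az": 0},
  {"jaw": 44,"dx": 0.05,"dy": -0.01,"dz": 1,"ax": 0,"ay": 0,"az": 0},
  {"jaw": 44,"dx": 0.05,"dy": -0.01,"dz": 1,"ax": 0,"ay": 0,"az": 0},
  {"jaw": 44,"dx": 0.05,"dy": -0.01,"dz": 1,"ax": 0,"ay": 0,"az": 0},
])

```text
time_s: 30.95
tcp_pos: [623.7, 235.6, 111.3]
eef_rot: [-2.31, -2.128, 0.002]
wrist_force: [1.3, 0.3, -0.3]
grip_width: 0.578
finger_force: 32.3
```

Run:
```python
from h import *
s=save('side','s9');S=manip.sense();p=S['tcp_pos'];print(p)
Rm=R.from_rotvec(S['eef_rot']).as_matrix(); print('yaw',np.degrees(np.arctan2(Rm[1,0],Rm[0,0])))
x=Rm[:,0];y=Rm[:,1]; zb=p[2]-32; k=6;o=np.array([130,160])
big=cv2.resize(s['img'][160:260,130:255],None,fx=k,fy=k,interpolation=cv2.INTER_CUBIC)
def dot(q,c): u=(proj(s,q)-o+.5)*k; cv2.circle(big,tuple(int(v) for v in u),3,c,-1)
for a in(-38,38):
  for b in(-25.5,25.5):
    for h,c in((0,(0,255,0)),(45,(255,255,0))): q=p+a*x+b*y; q[2]=zb+h; dot(q,c)
c=np.array([623.3,236.8]); l=np.array([np.sin(np.radians(4.65)),np.cos(np.radians(4.65))]); w=np.array([l[1],-l[0]])
for a in(-43,43):
  for b in(-30.5,30.5): dot([*(c+a*l+b*w),16],(255,0,255))
cv2.imwrite('pics/c9.png',big)
```

```text
[624.7571336  236.08733393 113.08152547]
yaw 85.31878200775695
```

View pics/c9.png

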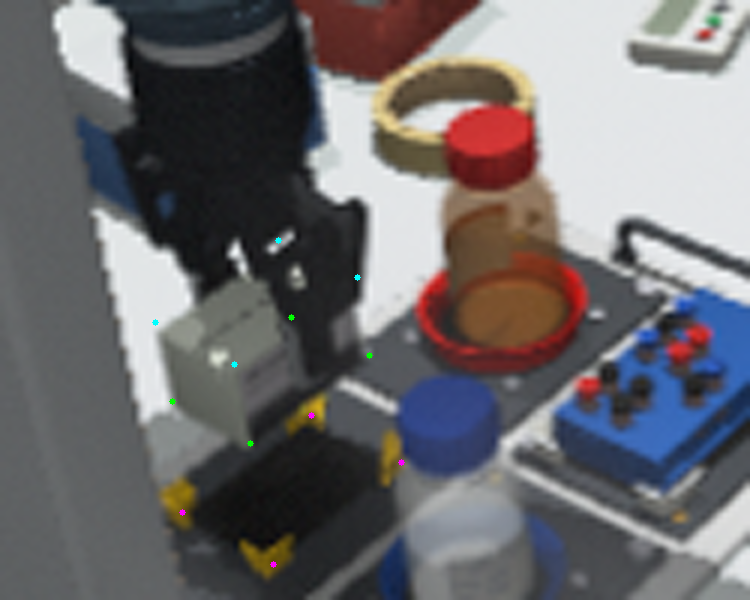

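The carton (235,360) lines up over the yellow brackets, with the predicted corners matching to about 1 px. Next I'll lower it.

>>> send_rows([
  {"jaw": 44,"dx": 0,"dy": -0.01,"dz": 0.15,"ax": 0,"ay": 0,"az": 0},
  {"jaw": 44,"dx": 0,"dy": -0.01,"dz": 0.3,"ax": 0,"ay": 0,"az": 0},
  {"jaw": 44,"dx": 0,"dy": -0.01,"dz": 0.4,"ax": 0,"ay": 0,"az": 0},
  {"jaw": 44,"dx": 0,"dy": -0.01,"dz": 0.48,"ax": 0,"ay": 0,"az": 0},
  {"jaw": 44,"dx": 0,"dy": -0.01,"dz": 0.54,"ax": 0,"ay": 0,"az": 0},
  {"jaw": 44,"dx": 0,"dy": -0.01,"dz": 0.58,"ax": 0,"ay": 0,"az": 0},
  {"jaw": 44,"dx": 0,"dy": -0.01,"dz": 0.6,"ax": 0,"ay": 0,"az": 0},
  {"jaw": 44,"dx": 0,"dy": -0.01,"dz": 0.6,"ax": 0,"ay": 0,"az": 0},
  {"jaw": 44,"dx": 0,"dy": -0.01,"dz": 0.6,"ax": 0,"ay": 0,"az": 0},
])

```text
time_s: 31.75
tcp_pos: [623.0, 236.8, 51.9]
eef_rot: [2.309, 2.13, 0.001]
wrist_force: [0.0, 0.2, -1.4]
grip_width: 0.581
finger_force: 32.3
```

>>> send_rows([
  {"jaw": 44,"dx": 0,"dy": 0,"dz": 0.01,"ax": 0,"ay": 0,"az": 0},
  {"jaw": 44,"dx": 0,"dy": 0,"dz": 0.02,"ax": 0,"ay": 0,"az": 0},
  {"jaw": 44,"dx": 0,"dy": 0,"dz": 0.02,"ax": 0,"ay": 0,"az": 0},
  {"jaw": 44,"dx": 0,"dy": 0,"dz": 0.02,"ax": 0,"ay": 0,"az": 0},
])

```text
time_s: 32.08
tcp_pos: [622.7, 236.7, 49.6]
eef_rot: [2.309, 2.13, 0.0]
wrist_force: [0.1, -0.5, -0.4]
grip_width: 0.578
finger_force: 32.3
```

>>> send_rows([
  {"jaw": 44,"dx": 0,"dy": 0,"dz": 0.01,"ax": 0,"ay": 0,"az": 0},
  {"jaw": 44,"dx": 0,"dy": 0,"dz": 0.02,"ax": 0,"ay": 0,"az": 0},
  {"jaw": 44,"dx": 0,"dy": 0,"dz": 0.025,"ax": 0,"ay": 0,"az": 0},
  {"jaw": 44,"dx": 0,"dy": 0,"dz": 0.025,"ax": 0,"ay": 0,"az": 0},
])

```text
time_s: 32.42
tcp_pos: [622.9, 236.8, 48.1]
eef_rot: [2.309, 2.13, 0.0]
wrist_force: [-2.3, -0.9, 5.2]
grip_width: 0.582
finger_force: 33.0
```

>>> send_rows([
  {"jaw": 50,"dx": 0,"dy": 0,"dz": 0,"ax": 0,"ay": 0,"az": 0},
  {"jaw": 54,"dx": 0,"dy": 0,"dz": 0,"ax": 0,"ay": 0,"az": 0},
  {"jaw": 60,"dx": 0,"dy": 0,"dz": 0,"ax": 0,"ay": 0,"az": 0},
  {"jaw": 68,"dx": 0,"dy": 0,"dz": 0,"ax": 0,"ay": 0,"az": 0},
  {"jaw": 68,"dx": 0,"dy": 0,"dz": 0,"ax": 0,"ay": 0,"az": 0},
  {"jaw": 68,"dx": 0,"dy": 0,"dz": 0,"ax": 0,"ay": 0,"az": 0},
  {"jaw": 68,"dx": 0,"dy": 0,"dz": -0.2,"ax": 0,"ay": 0,"az": 0},
  {"jaw": 68,"dx": 0,"dy": 0,"dz": -0.5,"ax": 0,"ay": 0,"az": 0},
  {"jaw": 68,"dx": 0,"dy": 0,"dz": -0.8,"ax": 0,"ay": 0,"az": 0},
  {"jaw": 68,"dx": 0,"dy": 0,"dz": -1,"ax": 0,"ay": 0,"az": 0},
  {"jaw": 68,"dx": 0,"dy": 0,"dz": -1,"ax": 0,"ay": 0,"az": 0},
])

```text
time_s: 33.33
tcp_pos: [625.8, 237.4, 153.2]
eef_rot: [2.305, 2.126, 0.014]
wrist_force: [1.2, 0.9, 1.2]
grip_width: 0.797
finger_force: 0.0
```

>>> send_rows([
  {"jaw": 68,"dx": 0,"dy": 0,"dz": -0.3,"ax": 0,"ay": 0,"az": 0},
  {"jaw": 68,"dx": 0,"dy": 0,"dz": -0.6,"ax": 0,"ay": 0,"az": 0},
  {"jaw": 68,"dx": 0,"dy": 0,"dz": -0.9,"ax": 0,"ay": 0,"az": 0},
  {"jaw": 68,"dx": -0.3,"dy": 0,"dz": -0.9,"ax": 0,"ay": 0,"az": 0},
  {"jaw": 68,"dx": -0.6,"dy": 0,"dz": -0.9,"ax": 0,"ay": 0,"az": 0},
  {"jaw": 68,"dx": -1,"dy": 0,"dz": -0.9,"ax": 0,"ay": 0,"az": 0},
])

```text
time_s: 33.83
tcp_pos: [614.2, 137.4, 236.7]
eef_rot: [-2.306, -2.133, -0.001]
wrist_force: [0.9, -0.1, -0.1]
grip_width: 0.796
finger_force: 0.0
```

>>> send_rows([
  {"jaw": 68,"dx": -1,"dy": 0,"dz": 0,"ax": 0,"ay": 0,"az": 0},
  {"jaw": 68,"dx": -1,"dy": 0,"dz": 0,"ax": 0,"ay": 0,"az": 0},
  {"jaw": 68,"dx": -1,"dy": 0,"dz": 0,"ax": 0,"ay": 0,"az": 0},
])

```text
time_s: 34.08
tcp_pos: [605.6, 33.2, 235.8]
eef_rot: [-2.313, -2.126, 0.003]
wrist_force: [-0.2, 0.3, 0.7]
grip_width: 0.797
finger_force: 0.0
```

>>> send_rows([
  {"jaw": 68,"dx": -1,"dy": 0,"dz": 0,"ax": 0,"ay": 0,"az": 0},
  {"jaw": 68,"dx": -1,"dy": 0,"dz": 0,"ax": 0,"ay": 0,"az": 0},
  {"jaw": 68,"dx": -1,"dy": 0,"dz": 0,"ax": 0,"ay": 0,"az": 0},
])

```text
time_s: 34.33
tcp_pos: [597.5, -66.4, 235.9]
eef_rot: [-2.313, -2.126, 0.003]
wrist_force: [0.6, 0.8, 0.5]
grip_width: 0.794
finger_force: 0.0
```

>>> send_rows([
  {"jaw": 68,"dx": -1,"dy": 0,"dz": 0,"ax": 0,"ay": 0,"az": 0},
  {"jaw": 68,"dx": -1,"dy": 0,"dz": 0,"ax": 0,"ay": 0,"az": 0},
  {"jaw": 68,"dx": -1,"dy": 0,"dz": 0,"ax": 0,"ay": 0,"az": 0},
])

```text
time_s: 34.58
tcp_pos: [589.4, -166.1, 235.9]
eef_rot: [-2.313, -2.126, 0.002]
wrist_force: [-0.4, 0.2, -0.4]
grip_width: 0.801
finger_force: 0.0
```

>>> send_rows([
  {"jaw": 68,"dx": -1,"dy": 0,"dz": 0,"ax": 0,"ay": 0,"az": 0},
  {"jaw": 68,"dx": -1,"dy": 0,"dz": 0,"ax": 0,"ay": 0,"az": 0},
  {"jaw": 68,"dx": -1,"dy": 0,"dz": 0,"ax": 0,"ay": 0,"az": 0},
  {"jaw": 68,"dx": -1,"dy": 0,"dz": 0,"ax": 0,"ay": 0,"az": 0},
  {"jaw": 68,"dx": -1,"dy": 0,"dz": 0,"ax": 0,"ay": 0,"az": 0},
])

```text
time_s: 35.0
tcp_pos: [581.8, -261.9, 235.9]
eef_rot: [-2.31, -2.127, -0.0]
wrist_force: [0.6, 1.6, -0.4]
grip_width: 0.799
finger_force: 0.0
```

Run:
```python
from h import *
s=save('side','s10');t=save('top','t10')
cv2.imwrite('pics/c10.png',np.hstack([cv2.resize(t['img'][110:270,80:360],(400,229)).copy() if 0 else cv2.resize(t['img'][100:260,85:245],(400,400),interpolation=cv2.INTER_CUBIC),cv2.resize(s['img'][150:310,130:290],(400,400),interpolation=cv2.INTER_CUBIC)]))
```

```text
(no output)
```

View pics/c10.png

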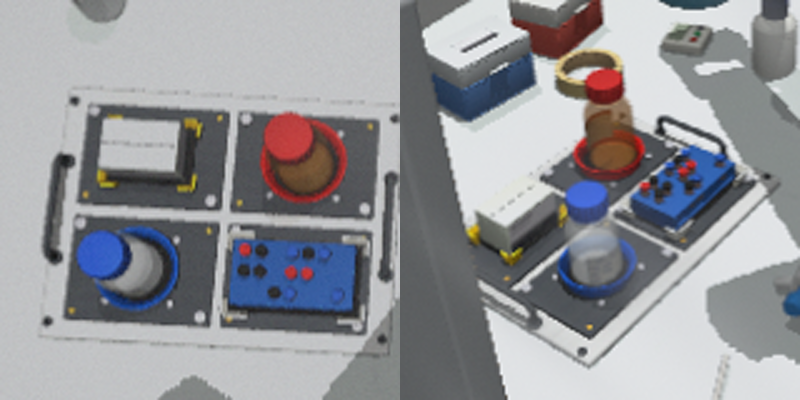

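All four pieces are upright and down in their own holders: carton (142,150), amber bottle (290,140), blue-capped bottle (105,255) and rack (295,275). The jar and timer are where they were, so I'm handing the job in.

```bash
python3 -c "
from cell import manip
print(manip.close_job())"
```

```text
the job is handed in; nothing more can be done
None
```

The job is handed in at about 35 s: both bottles, the rack and the carton stand upright and fully down in their own holders, and the jar and timer were not touched.

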